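# Pack a sample tin under the tool box's cantilever tray

## Task

Swing the cantilever tray of the painter's tool box up and back until it rests open, stand the small paint tin from the bench upright in the rear bay underneath, where one such tin stands already, and then lower the tray until it is fully home. Set the tin down rather than dropping it, and do not let the tray fall shut. Keep the sanding block in the tray and leave the other things standing where they are.

Things in the scene. Friction and masses are not known exactly. Their poses are not given: they have to be found in the camera images.
- box: Open grey steel tool box fixed on the bench: 200 mm deep (x), 360 mm long (y), 110 mm high, walls and floor 5 mm. Origin: centre of its underside; x axis points to its rear, away from the robot, y along its length. Its lid is thrown back behind it, below rim height, reaching 195 mm behind the rear wall. The top tray covers two bays; the front one is filled with flat packs, 25 mm above the bench at most.
- rear_bay (a point): Middle of the rear bay's floor, 5 mm above the bench, at box x = +58.5 mm, y = 0; axes as the box. The bay is 73.5 mm wide in x (box x = 21.5 to 95 mm) and 350 mm long in y. In front of it a divider rises to 27 mm above the bench. The open tray overhangs half of it: no room for a tool straight down; one whose fingers slant 25 to 45 degrees towards the box's rear as they go down has room.
- tray_floor (a point): Middle of the floor of the steel top tray (170 mm deep in x, 334 mm long, 35 mm high), 3 mm above its underside; axes as the box, always level. Shut: at box x = -6 mm, underside 72 mm above the bench. Open: 151 mm further to the rear and 110 mm higher, so underside 182 mm above the bench and front edge at box x = +60 mm.
- tray_handle (a point): Centre of the tray's handle: a round black bar, 14 mm thick, along the box's y, free for 110 mm between its two uprights, above the middle of the tray. It is 67 mm above the tray's underside and 32 mm above its rim (139 mm above the bench when shut). Axes as the box; moves with the tray without turning.
- tray_arm (a joint): Angle of the tray's parallel arms: 0 shut, 1.78 rad open at its stop. With b = 0.052 + angle, the handle is 120*(cos 0.052 - cos b) mm further to the box's rear and 120*(sin b - sin 0.052) mm higher than when shut. Past the top (1.52 rad) it leans on the stop and stays open when let go; before that it falls shut. Lifting takes 6 to 8 N, pulling it off the stop about 2 N.
- tin_mid (a point): The small paint tin to pack: plain steel with a pale label, 57 mm across, 62 mm high, about 0.2 kg, standing on the bench beside the box, at its left or its right end. The point is its centre, half-way up; z along its axis.
- packed_tin_mid (a point): An equal small tin that already stands in the rear bay, 70 to 140 mm right of its middle as the robot sees it (box -y), hidden below the tray at first. The point is its centre, half-way up.
- large_tin_mid (a point): Bystander: a larger steel tin, 86 mm across, 98 mm high, on the bench at the other end of the box. The point is its centre, half-way up.
- tape_mid (a point): Bystander: a roll of masking tape lying flat on the bench further back on the robot's right, 106 mm across, 36 mm high. The point is its centre.
- block_mid (a point): Bystander: a loose cork sanding block, 55 x 95 x 27 mm, lying in the rear part of the tray. The point is its centre.
Mind the look-alikes: they are no part of the job. What is shaped like the part that bears tin_mid but yellow is not meant. There is more than one size of the part that bears block_mid; the job needs the smaller.

How it is judged:
By the outcome, as a careful person would: the job done as asked, in the order asked, and still so for the second after the job is handed in, with the robot touching nothing.
It also fails if it takes over 72 s, if anything falls off the work surface, if the arm or the gripper's body presses on something with over 40 N, if the wrist force passes 120 N, or if a joint passes its speed limit or range.

## Robot

A 6-joint arm with a two-finger parallel gripper is mounted at the origin on the work surface. World frame = base frame: x ahead of the robot, y to its left, z up, the work surface at z = 0. Lengths are in m, angles in rad, forces in N, time in s.
With the tool pointing down it reaches from about 0.375 to 0.9 m from the base axis. Payload 3.1 kg.
Tool frame: the origin (TCP) lies midway between the tips of the shut fingers; the grasp point (between the pads) lies 19 mm behind it; z points along the fingers, y is the direction in which the jaws open and shut (so a half turn about z gives the same grasp; the last joint's range is limited). The gripper opens to 85 mm and grips with 20 to 120 N. Pads are 22 mm wide; open, the fingers measure 114 mm over their backs; the gripper's body (76 mm by 85 mm) begins 54 mm behind the grasp point. The pads swing forward as they close: fully open they stand 13 mm farther back than shut.
Start: joints at [-1.48, 0.527, 1.433, -0, 1.181, -0.178], TCP at [0.167, -0.602, 0.231] pointing down, gripper open.
Joint ranges: [-3.08, 3.08], [-0.75, 2.2], [0.22, 2.44], [-1.43, 4.57], [0, 2.65], [-2.85, 2.85]. Speed limits (rad/s): [2.79, 2.79, 3.14, 3.14, 3.14, 3.14].

## Interface

Orientations are given as a unit quaternion [x, y, z, w].
In Python, from station import manip gives the robot as it stands.
- The arm moves only by the tool servo_tool, never from a script. Its argument "motion" is a list of rows, each a list of 7 numbers: the shift along the tool's x, y, z in mm, then the turn, a rotation vector about the tool's x, y, z in rad, then the opening, from -1 (shut) to 1 (fully open), so that 0 is half open. In form: [[x, y, z, rx, ry, rz, hand], ...]. A call has 1 to 12 rows; each row shifts and turns the pose as measured when the row begins, along the tool's axes as they then stand; what a row does not reach is not made up. A row lasts 1/12 s, in which the tool goes at most 41.7 mm and 7.16 degrees, less where a joint would pass 70% of its speed; a pose out of reach is approached as far as the arm can. A call with a gripper value outside its range is refused whole. The fingers move at their own pace and stop on an object; "grip_force" is the grip in N (left out, the last holds). Time passes only in rows, so rows that do not move let the fingers close. It gives the time, the measured TCP pose, the force and the opening at its end, in the units of the state.
- manip.sense(): the state, without advancing time (a new reading comes with each control period).
- manip.snapshot(name): name is "scene" or "top" or "wrist"; returns a dict with "frame" (384x512x3 uint8, red, green, blue), "mtx" (3x3 intrinsics, pixels), "world_from_camera" (4x4, takes a point from camera to world coordinates). Camera axes: x right, y up, looking along -z (the intrinsics and any distortion apply to the point x, -y, -z); pixel columns grow to the right and rows downward; lengths in m; the calibration is good to about 2 mm. A picture is of the moment at which its call begins. There is no depth.
- manip.sign_off(): hands the job in, once; it reports no verdict.
The state is a dict: "t": time; "q": joint angles; "qd": joint speeds; "tau": joint torques, N m; "tcp_pos": TCP position; "tool_rot": TCP orientation; "force": force on the tool from outside, world axes, zero at the start; "ft_torque": the same for the moment, N m; "finger_gap": opening from 0.0 (shut) to 1.0 (fully open).
Only numpy, scipy, OpenCV 4.12 (cv2) and the standard library are available. Lean on these libraries where they do the work, as an engineer would, in place of code of your own. Each camera call takes 0.05 s, during which the arm holds its last target.

## Working session

There is one attempt and no reset: what is moved stays moved. The work goes in short steps, Python scripts to look and compute and a tool call to move; the robot and the scene stay as the last step left them, time stands still between calls to the robot, and variables do not carry over. Pictures are saved under pics/ and viewed, and the job is handed in when it is done.

Besides the shell and the picture viewer there is one more tool, called after "Call:" as name([rows], argument=value, ...), one row to a line, values as JSON. servo_tool: Moves the arm, as the interface text tells. Its arguments: {"type":"object","properties":{"motion":{"type":"array"},"grip_force":{"type":"number"}},"required":["motion"]}

```bash
ls; mkdir -p pics; cat > h.py <<'E'
import numpy as np, cv2
from station import manip
def snap(n,f):
    s=manip.snapshot(n); cv2.imwrite('pics/'+f+'.png',cv2.cvtColor(s['frame'],cv2.COLOR_RGB2BGR))
    np.savez('pics/'+f+'.npz',**{k:s[k] for k in('frame','mtx','world_from_camera')}); return s
def ray(s,u,v):
    d=np.linalg.inv(s['mtx'])@[u,v,1]; d=np.array([d[0],-d[1],-d[2]]); T=s['world_from_camera']
    return T[:3,3],T[:3,:3]@d
def onz(s,u,v,z):
    o,d=ray(s,u,v); return o+d*(z-o[2])/d[2]
def proj(s,p):
    T=s['world_from_camera']; c=T[:3,:3].T@(np.array(p)-T[:3,3]); q=s['mtx']@[c[0],-c[1],-c[2]]; return q[:2]/q[2]
E
python3 - <<'E'
from h import *
for n in('scene','top','wrist'):
    s=snap(n,n+'0'); print(n,s['mtx'].tolist(),s['world_from_camera'].round(3).tolist())
s=manip.sense(); print(s)
E
```

```text
pics
scene [[467.09003872974455, 0.0, 254.5988451272193], [0.0, 467.09003872974455, 193.6138518278993], [0.0, 0.0, 1.0]] [[0.703, -0.446, 0.555, 1.22], [0.712, 0.449, -0.541, -0.709], [-0.008, 0.775, 0.632, 0.895], [0.0, 0.0, 0.0, 1.0]]
top [[453.1387807589231, 0.0, 249.0497773419866], [0.0, 453.1387807589231, 192.74621056924664], [0.0, 0.0, 1.0]] [[0.03, 0.996, -0.087, 0.445], [-1.0, 0.03, 0.004, -0.047], [0.006, 0.087, 0.996, 1.305], [0.0, 0.0, 0.0, 1.0]]
wrist [[301.60631739029117, 0.0, 261.40254468469567], [0.0, 301.60631739029117, 189.75497940494938], [0.0, 0.0, 1.0]] [[0.268, 0.92, 0.286, 0.24], [-0.963, 0.256, 0.078, -0.582], [-0.002, -0.297, 0.955, 0.374], [0.0, 0.0, 0.0, 1.0]]
{'t': 0.15, 'q': array([-1.47954196e+00,  5.28264377e-01,  1.43364741e+00,  1.36867637e-05,
        1.18139433e+00, -1.78487872e-01]), 'qd': array([-0.00070552, -0.0021008 , -0.00393999, -0.00098542, -0.0006686 ,
        0.00036223]), 'tau': array([ 3.75218569e-04, -4.42745054e+01, -1.78275973e+01, -2.65371464e-04,
        5.63128211e-03, -1.75538677e-06]), 'tcp_pos': array([ 0.16653878, -0.60181531,  0.23053865]), 'tool_rot': array([ 9.90918655e-01,  1.34459975e-01,  4.36786632e-05, -8.55637364e-04]), 'force': array([-0.15437362, -0.39536823, -0.0939057 ]), 'ft_torque': array([0.02491487, 0.02003697, 0.00799702]), 'finger_gap': 1.000580518066219}
```

View pics/scene0.png

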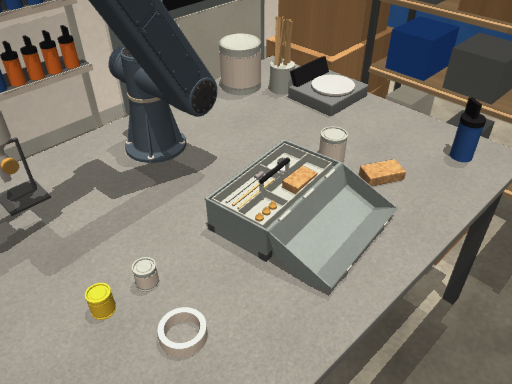

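View pics/top0.png

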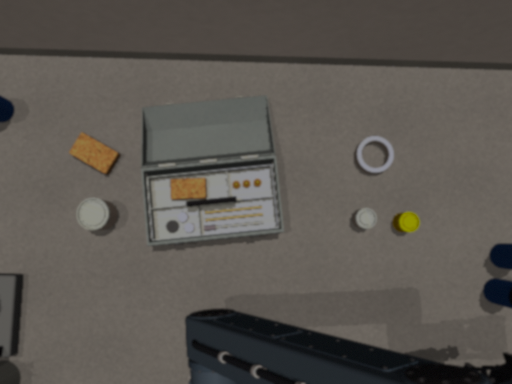

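View pics/wrist0.png

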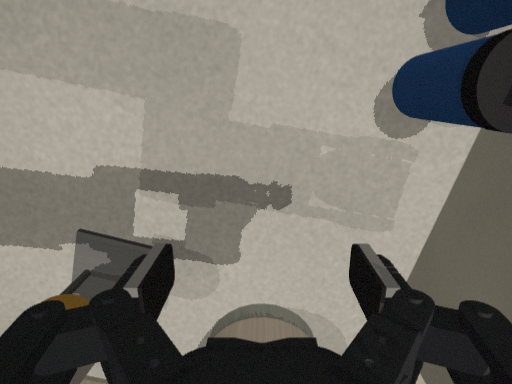

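The top view shows the box at about (145–281, 160–243) and its handle at (187–236, 201). The small tin is at (365, 218), right of the box, with the yellow tin at (407, 222). The large tin is at (93, 213) and the tape at (375, 155). Next I'll measure these.

```bash
python3 - <<'E'
from h import *
s=dict(np.load('pics/top0.npz')); f=s['frame']
c=f[90:260,60:430]; 
a=cv2.resize(f[140:255,135:295],None,fx=5,fy=5,interpolation=cv2.INTER_CUBIC); cv2.imwrite('pics/topz.png',a[...,::-1])
s2=dict(np.load('pics/scene0.npz'));
a=cv2.resize(s2['frame'][130:290,195:405],None,fx=3.7,fy=3.7,interpolation=cv2.INTER_CUBIC); cv2.imwrite('pics/scz.png',a[...,::-1])
# handle dark mask
g=f.max(2); m=(g<45).astype(np.uint8); m[:185]=0;m[215:]=0;m[:,:180]=0;m[:,245:]=0
ys,xs=np.nonzero(m); r=cv2.minAreaRect(np.c_[xs,ys].astype(np.float32)); print('handle',r,[onz(s,u,v,.146).round(4) for u,v in cv2.boxPoints(r)], onz(s,*r[0],.144))
# bright tins
for name,(x0,x1,y0,y1,z) in dict(tin=(345,385,200,238,.062),large=(70,115,190,235,.098),tape=(350,400,130,180,.036)).items():
    sub=f[y0:y1,x0:x1]; gg=cv2.cvtColor(sub,cv2.COLOR_RGB2GRAY); t,mm=cv2.threshold(gg,0,255,cv2.THRESH_OTSU)
    cs,_=cv2.findContours(mm,cv2.RETR_EXTERNAL,cv2.CHAIN_APPROX_NONE); k=max(cs,key=cv2.contourArea)
    (u,v),rad=cv2.minEnclosingCircle(k); u+=x0;v+=y0
    p=onz(s,u,v,z); print(name,t,u,v,rad,p.round(4),'diam',2*np.linalg.norm(onz(s,u+rad,v,z)-p))
E
```

```text
handle ((210.90850830078125, 201.1768341064453), (4.748556137084961, 48.14815139770508), 83.6598129272461) [array([0.519 , 0.1069, 0.146 ]), array([ 0.5364, -0.0151,  0.146 ]), array([ 0.5243, -0.0168,  0.146 ]), array([0.507 , 0.1051, 0.146 ])] [0.52177614 0.04521798 0.144     ]
tin 113.0 366.35106468200684 217.70212745666504 10.633210182189941 [ 0.4946 -0.3762  0.062 ] diam 0.0584828430822128
large 111.0 92.0 213.5 17.007450103759766 [0.4826 0.3633 0.098 ] diam 0.09020208176622371
tape 114.0 375.44968605041504 153.25471687316895 18.80202293395996 [ 0.6792 -0.4076  0.036 ] diam 0.10694530931602537
```

View pics/topz.png

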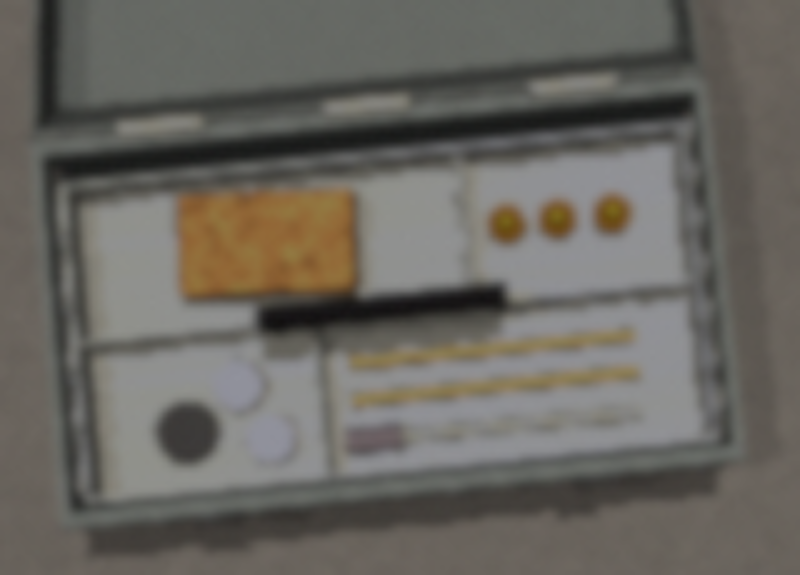

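View pics/scz.png

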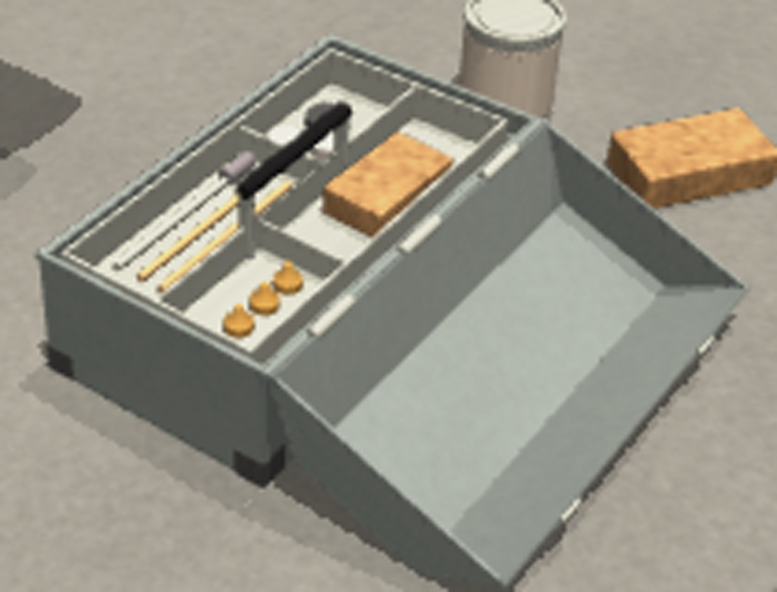

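```bash
python3 - <<'E'
from h import *
s=dict(np.load('pics/top0.npz'))
P=[onz(s,135+x/5,140+y/5,.11) for x,y in((38,155),(700,88),(740,455),(68,525))]
P=np.array(P)[:,:2]; print(P.round(4),'c',P.mean(0))
for i in range(4): print(np.linalg.norm(P[i]-P[(i+1)%4]), np.degrees(np.arctan2(*(P[i]-P[(i+1)%4])[::-1])))
for x,y in((260,318),(505,295)): print(onz(s,135+x/5,140+y/5,.142))
s=dict(np.load('pics/scene0.npz'))
# scene: handle ends, check
for x,y in((350,112),(246,184)): print('sc',onz(s,195+x/3.7,130+y/3.7,.139))
Q=np.array([onz(s,195+x/3.7,130+y/3.7,.11) for x,y in((545,122),(270,375),(42,255),(332,40))])[:,:2]
print(Q.round(4),Q.mean(0))
for i in range(4): print(np.linalg.norm(Q[i]-Q[(i+1)%4]), np.degrees(np.arctan2(*(Q[i]-Q[(i+1)%4])[::-1])))
f=s['frame'];print('tin scene proj',proj(s,(.4946,-.3762,.062)),proj(s,(.4946,-.3762,0)))
E
```

```text
[[ 0.5988  0.232 ]
 [ 0.6455 -0.1185]
 [ 0.4512 -0.1443]
 [ 0.4043  0.2066]] c [0.52495699 0.04395321]
0.3536156867721225 97.5894685946629
0.19604198015263363 7.567820757644291
0.3540263732676605 -82.3868378201289
0.1961889658714172 -172.5520927891954
[0.51383453 0.1064993  0.142     ]
[ 0.52945305 -0.01890528  0.142     ]
sc [0.52163489 0.10952036 0.139     ]
sc [ 0.52867139 -0.00947799  0.139     ]
[[ 0.6117  0.2377]
 [ 0.6573 -0.1171]
 [ 0.4576 -0.1432]
 [ 0.4145  0.2076]] [0.53527064 0.0462618 ]
0.35764634765147585 97.32487351575026
0.2014191780897307 7.450971747918525
0.35346653499459285 -83.00767287704349
0.19942090479923447 -171.34502950250038
tin scene proj [142.6004936  266.10415627] [146.62534908 283.16278098]
```

```bash
cat >> h.py <<'E'
from scipy.spatial.transform import Rotation as R
def down(yaz,tilt=0,taz=0):
    "tool y azimuth (deg) when pointing down; then tilt fingers' lower end towards azimuth taz"
    a=np.radians(yaz); y=np.array([np.cos(a),np.sin(a),0]); z=np.array([0,0,-1.]); x=np.cross(y,z)
    M=R.from_matrix(np.c_[x,y,z]); t=np.radians(taz)
    ax=np.array([np.sin(t),-np.cos(t),0])   # rotating -z towards +taz dir
    return R.from_rotvec(np.radians(tilt)*ax)*M
def cur():
    s=manip.sense(); return np.array(s['tcp_pos']),R.from_quat(s['tool_rot']),s
def plan(p,r,n,p0=None,r0=None):
    a,b,s=cur(); p0=a if p0 is None else p0; r0=b if r0 is None else r0
    p=np.array(p); w=(r0.inv()*r).as_rotvec()
    print('dist',np.linalg.norm(p-p0)*1e3,'rotdeg',np.degrees(np.linalg.norm(w)))
    for k in range(n):
        rk=r0*R.from_rotvec(w*k/n); d=rk.inv().apply((p-p0)/n)*1e3
        print([int(round(v)) for v in d]+[round(v,3) for v in w/n])
def st():
    p,r,s=cur(); print('t',round(s['t'],2),p.round(4),r.as_matrix().round(3).tolist(),'F',s['force'].round(1),'gap',round(s['finger_gap'],3),'q',s['q'].round(2))
E
python3 - <<'E'
from h import *
print(down(7.5).as_matrix().round(3), down(97.5,35,7.5).as_matrix().round(3))
plan([.515,.046,.27],down(7.5),22)
E
```

```text
[[-0.131  0.991  0.   ]
 [ 0.991  0.131  0.   ]
 [ 0.     0.    -1.   ]] [[-0.812 -0.131  0.569]
 [-0.107  0.991  0.075]
 [-0.574 -0.    -0.819]]
dist 736.645843961577 rotdeg 82.04525457599635
[23, -24, -2, np.float64(-0.0), np.float64(-0.0), np.float64(-0.065)]
[25, -23, -2, np.float64(-0.0), np.float64(-0.0), np.float64(-0.065)]
[26, -21, -2, np.float64(-0.0), np.float64(-0.0), np.float64(-0.065)]
[27, -19, -2, np.float64(-0.0), np.float64(-0.0), np.float64(-0.065)]
[29, -17, -2, np.float64(-0.0), np.float64(-0.0), np.float64(-0.065)]
[30, -16, -2, np.float64(-0.0), np.float64(-0.0), np.float64(-0.065)]
[31, -14, -2, np.float64(-0.0), np.float64(-0.0), np.float64(-0.065)]
[31, -12, -2, np.float64(-0.0), np.float64(-0.0), np.float64(-0.065)]
[32, -9, -2, np.float64(-0.0), np.float64(-0.0), np.float64(-0.065)]
[33, -7, -2, np.float64(-0.0), np.float64(-0.0), np.float64(-0.065)]
[33, -5, -2, np.float64(-0.0), np.float64(-0.0), np.float64(-0.065)]
[33, -3, -2, np.float64(-0.0), np.float64(-0.0), np.float64(-0.065)]
[33, -1, -2, np.float64(-0.0), np.float64(-0.0), np.float64(-0.065)]
[33, 1, -2, np.float64(-0.0), np.float64(-0.0), np.float64(-0.065)]
[33, 3, -2, np.float64(-0.0), np.float64(-0.0), np.float64(-0.065)]
[33, 6, -2, np.float64(-0.0), np.float64(-0.0), np.float64(-0.065)]
[33, 8, -2, np.float64(-0.0), np.float64(-0.0), np.float64(-0.065)]
[32, 10, -2, np.float64(-0.0), np.float64(-0.0), np.float64(-0.065)]
[31, 12, -2, np.float64(-0.0), np.float64(-0.0), np.float64(-0.065)]
[30, 14, -2, np.float64(-0.0), np.float64(-0.0), np.float64(-0.065)]
[29, 16, -2, np.float64(-0.0), np.float64(-0.0), np.float64(-0.065)]
[28, 18, -2, np.float64(-0.0), np.float64(-0.0), np.float64(-0.065)]
```

Call:
servo_tool([
  [23,-24,-2,0,0,-0.065,1],
  [25,-23,-2,0,0,-0.065,1],
  [26,-21,-2,0,0,-0.065,1],
  [27,-19,-2,0,0,-0.065,1],
  [29,-17,-2,0,0,-0.065,1],
  [30,-16,-2,0,0,-0.065,1],
  [31,-14,-2,0,0,-0.065,1],
  [31,-12,-2,0,0,-0.065,1],
  [32,-9,-2,0,0,-0.065,1],
  [33,-7,-2,0,0,-0.065,1],
  [33,-5,-2,0,0,-0.065,1],
  [33,-3,-2,0,0,-0.065,1],
])

```text
t: 1.15
tcp_pos: [0.3553, -0.2363, 0.251]
tool_rot: [0.859, 0.511, -0.0, -0.001]
force: [0.7, 0.5, 0.0]
finger_gap: 1.0
```

```bash
python3 - <<'E'
from h import *
st(); plan([.515,.046,.27],down(7.5),11)
E
```

```text
t 1.15 [ 0.3553 -0.2363  0.251 ] [[0.477, 0.879, -0.002], [0.879, -0.477, 0.001], [0.0, -0.002, -1.0]] F [0.7 0.5 0. ] gap 1.0 q [-0.85  0.23  1.88 -0.    1.03 -0.35]
dist 324.9284745018748 rotdeg 35.98458398106502
[29, 1, -2, np.float64(-0.0), np.float64(-0.0), np.float64(-0.057)]
[29, 2, -2, np.float64(-0.0), np.float64(-0.0), np.float64(-0.057)]
[29, 4, -2, np.float64(-0.0), np.float64(-0.0), np.float64(-0.057)]
[29, 6, -2, np.float64(-0.0), np.float64(-0.0), np.float64(-0.057)]
[29, 7, -2, np.float64(-0.0), np.float64(-0.0), np.float64(-0.057)]
[28, 9, -2, np.float64(-0.0), np.float64(-0.0), np.float64(-0.057)]
[28, 10, -2, np.float64(-0.0), np.float64(-0.0), np.float64(-0.057)]
[27, 12, -2, np.float64(-0.0), np.float64(-0.0), np.float64(-0.057)]
[26, 13, -2, np.float64(-0.0), np.float64(-0.0), np.float64(-0.057)]
[25, 15, -2, np.float64(-0.0), np.float64(-0.0), np.float64(-0.057)]
[25, 16, -2, np.float64(-0.0), np.float64(-0.0), np.float64(-0.057)]
```

Call:
servo_tool([
  [29,1,-2,0,0,-0.057,1],
  [29,2,-2,0,0,-0.057,1],
  [29,4,-2,0,0,-0.057,1],
  [29,6,-2,0,0,-0.057,1],
  [29,7,-2,0,0,-0.057,1],
  [28,9,-2,0,0,-0.057,1],
  [28,10,-2,0,0,-0.057,1],
  [27,12,-2,0,0,-0.057,1],
  [26,13,-2,0,0,-0.057,1],
  [25,15,-2,0,0,-0.057,1],
  [25,16,-2,0,0,-0.057,1],
  [0,0,0,0,0,0,1],
])

```text
t: 2.15
tcp_pos: [0.5155, 0.07, 0.274]
tool_rot: [0.644, 0.765, 0.001, -0.002]
force: [0.9, -0.3, 0.2]
finger_gap: 1.0
```

```bash
python3 - <<'E'
from h import *
st(); s=snap('wrist','w1'); print(s['world_from_camera'].round(3).tolist())
f=s['frame']; cv2.imwrite('pics/w1b.png',cv2.resize(f,(768,576))[...,::-1])
E
```

```text
t 2.15 [0.5155 0.07   0.274 ] [[-0.169, 0.986, -0.001], [0.986, 0.169, 0.004], [0.005, -0.0, -1.0]] F [ 0.9 -0.3  0.2] gap 1.0 q [-0.08  0.33  1.64  0.    1.17 -0.25]
[[0.985, -0.163, -0.05, 0.503], [0.171, 0.942, 0.289, 0.144], [0.0, -0.293, 0.956, 0.418], [0.0, 0.0, 0.0, 1.0]]
```

View pics/w1b.png

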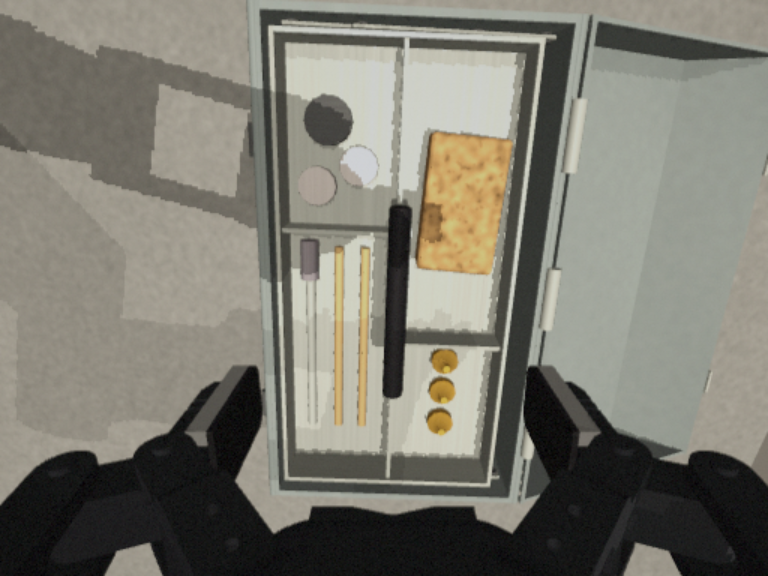

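```bash
python3 - <<'E'
from h import *
s=dict(np.load('pics/w1.npz')); k=lambda x,y:((x+.5)/1.5-.5,(y+.5)/1.5-.5)
a=onz(s,*k(400,206),.139);b=onz(s,*k(393,397),.139); print(a,b,(a+b)/2,np.linalg.norm(a-b),np.degrees(np.arctan2(*(a-b)[1::-1])))
Q=np.array([onz(s,*k(x,y),.11) for x,y in((250,3),(592,15),(518,502),(272,498))])[:,:2]
print(Q.round(4),Q.mean(0))
for i in range(4): print(np.linalg.norm(Q[i]-Q[(i+1)%4]), np.degrees(np.arctan2(*(Q[i]-Q[(i+1)%4])[::-1])))
E
```

```text
[0.51339607 0.11017081 0.139     ] [ 0.53180627 -0.02075284  0.139     ] [0.52260117 0.04470899 0.139     ] 0.13221171271872473 98.00432851743969
[[ 0.4051  0.2098]
 [ 0.6082  0.2386]
 [ 0.6545 -0.1177]
 [ 0.452  -0.1486]] [0.52995153 0.04552884]
0.2050910103498357 -171.93349742744795
0.3592888749899354 97.39808743598557
0.20477432810159188 8.68912391304909
0.3615102585122773 -82.54569470419878
```

```bash
python3 - <<'E'
from h import *
plan([.523,.040,.1215],down(7.7),8)
E
```

```text
dist 154.90416164021923 rotdeg 1.9747086754801308
[-4, 1, 19, np.float64(-0.0), np.float64(-0.0), np.float64(0.004)]
[-4, 1, 19, np.float64(-0.0), np.float64(-0.0), np.float64(0.004)]
[-4, 1, 19, np.float64(-0.0), np.float64(-0.0), np.float64(0.004)]
[-4, 1, 19, np.float64(-0.0), np.float64(-0.0), np.float64(0.004)]
[-4, 1, 19, np.float64(-0.0), np.float64(-0.0), np.float64(0.004)]
[-4, 1, 19, np.float64(-0.0), np.float64(-0.0), np.float64(0.004)]
[-4, 1, 19, np.float64(-0.0), np.float64(-0.0), np.float64(0.004)]
[-4, 1, 19, np.float64(-0.0), np.float64(-0.0), np.float64(0.004)]
```

Call:
servo_tool([
  [-6,1,18,0,0,0.004,1],
  [-6,1,19,0,0,0.004,1],
  [-6,1,19,0,0,0.004,1],
  [-6,1,19,0,0,0.004,1],
  [-6,1,19,0,0,0.004,1],
  [0,0,19,0,0,0.004,1],
  [0,0,10,0,0,0.004,1],
  [0,0,0,0,0,0,1],
])

```text
t: 2.87
tcp_pos: [0.5205, 0.0333, 0.1459]
tool_rot: [0.658, 0.753, -0.002, -0.002]
force: [0.2, 0.0, 0.4]
finger_gap: 1.0
```

```bash
python3 - <<'E'
from h import *
st(); plan([.523,.040,.1215],down(7.7),1)
E
```

```text
t 2.87 [0.5205 0.0333 0.1459] [[-0.133, 0.991, -0.005], [0.991, 0.133, -0.0], [0.0, -0.005, -1.0]] F [0.2 0.  0.4] gap 1.0 q [-0.15  0.52  1.77 -0.    0.86 -0.28]
dist 25.42014994572819 rotdeg 0.30143697720045043
[6, 3, 24, np.float64(-0.005), np.float64(-0.0), np.float64(-0.001)]
```

Call:
servo_tool([
  [3,1,10,-0.003,0,0,1],
  [3,1,10,0,0,0,0.5],
  [0,0,4,0,0,0,0],
  [0,0,0,0,0,0,-0.6],
  [0,0,0,0,0,0,-1],
  [0,0,0,0,0,0,-1],
  [0,0,0,0,0,0,-1],
  [0,0,0,0,0,0,-1],
], grip_force=40)

```text
t: 3.53
tcp_pos: [0.5231, 0.0368, 0.1228]
tool_rot: [0.66, 0.751, 0.001, 0.001]
force: [-1.4, -0.7, -6.6]
finger_gap: 0.144
```

```bash
python3 - <<'E'
from h import *
st(); s=snap('wrist','w2')
E
```

```text
t 3.53 [0.5231 0.0368 0.1228] [[-0.128, 0.992, 0.003], [0.992, 0.128, -0.001], [-0.001, 0.003, -1.0]] F [-1.4 -0.7 -6.6] gap 0.144 q [-0.14  0.55  1.79 -0.    0.8  -0.27]
```

View pics/w2.png

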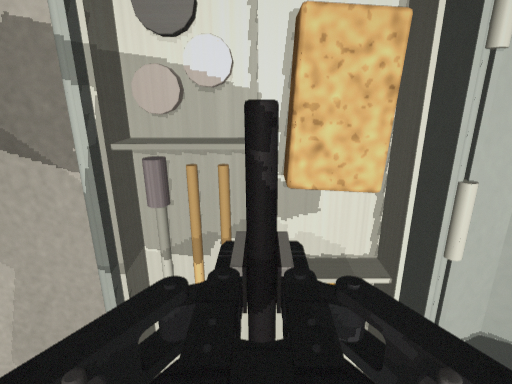

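```bash
cat >> h.py <<'E'
def arc(a0,a1,n):
    b=.052+np.linspace(a0,a1,n+1)
    for k in range(n): print([0,round(120*(np.cos(b[k])-np.cos(b[k+1]))),round(-120*(np.sin(b[k+1])-np.sin(b[k])))],end=' ')
    print()
def ang(p,p0=np.array([.5231,.0368,.1228]),yaw=7.6):
    d=np.array(p)-p0; dx=(d[0]*np.cos(np.radians(yaw))+d[1]*np.sin(np.radians(yaw)))*1e3; dz=d[2]*1e3
    return np.arctan2(dz+120*np.sin(.052),120*np.cos(.052)-dx)-.052, dx,dz
E
python3 -c "
from h import *
arc(0,1,10);arc(0,1.78,18)"
```

```text
[0, 1, -12] [0, 2, -12] [0, 4, -11] [0, 5, -11] [0, 6, -11] [0, 7, -10] [0, 8, -9] [0, 9, -8] [0, 9, -7] [0, 10, -6] 
[0, 1, -12] [0, 2, -12] [0, 3, -11] [0, 5, -11] [0, 6, -10] [0, 7, -10] [0, 8, -9] [0, 8, -8] [0, 9, -7] [0, 10, -6] [0, 11, -5] [0, 11, -4] [0, 11, -3] [0, 12, -2] [0, 12, -1] [0, 12, 0] [0, 12, 1] [0, 12, 2]
```

Call:
servo_tool([
  [0,0,-6,0,0,0,-1],
  [0,1,-12,0,0,0,-1],
  [0,2,-12,0,0,0,-1],
  [0,3,-11,0,0,0,-1],
  [0,5,-11,0,0,0,-1],
], grip_force=60)

```text
t: 4.0
tcp_pos: [0.5376, 0.0387, 0.1743]
tool_rot: [0.66, 0.751, 0.003, 0.003]
force: [3.9, 1.3, -10.6]
finger_gap: 0.14
```

```bash
python3 - <<'E'
from h import *
st(); p=cur()[0]; a=ang(p); print(a); arc(a[0],a[0]+.7,7)
E
```

```text
t 4.0 [0.5376 0.0387 0.1743] [[-0.128, 0.992, 0.009], [0.992, 0.128, 0.0], [-0.001, 0.009, -1.0]] F [  3.9   1.3 -10.6] gap 0.14 q [-0.14  0.49  1.71  0.    0.93 -0.27]
(np.float64(0.45002441966353707), np.float64(14.643556116450995), np.float64(51.50750740193156))
[0, 6, -10] [0, 7, -10] [0, 8, -9] [0, 9, -8] [0, 10, -7] [0, 10, -6] [0, 11, -5]
```

Call:
servo_tool([
  [0,6,-10,0,0,0,-1],
  [0,7,-10,0,0,0,-1],
  [0,8,-9,0,0,0,-1],
  [0,9,-8,0,0,0,-1],
  [0,10,-7,0,0,0,-1],
  [0,10,-6,0,0,0,-1],
])

```text
t: 4.5
tcp_pos: [0.5878, 0.0453, 0.2235]
tool_rot: [0.66, 0.751, 0.003, 0.003]
force: [3.3, -0.4, -13.1]
finger_gap: 0.137
```

```bash
python3 - <<'E'
from h import *
st(); p=cur()[0]; a=ang(p); print(a); arc(a[0],1.78,9)
E
```

```text
t 4.5 [0.5878 0.0453 0.2235] [[-0.129, 0.992, 0.008], [0.992, 0.129, -0.0], [-0.001, 0.008, -1.0]] F [  3.3  -0.4 -13.1] gap 0.137 q [-0.11  0.49  1.54  0.    1.11 -0.24]
(np.float64(1.0469004503757287), np.float64(65.27444214035782), np.float64(100.67572467354545))
[0, 9, -4] [0, 9, -3] [0, 9, -3] [0, 10, -2] [0, 10, -1] [0, 10, 0] [0, 10, 1] [0, 10, 1] [0, 10, 2]
```

Call:
servo_tool([
  [0,10,-4,0,0,0,-1],
  [0,10,-4,0,0,0,-1],
  [0,10,-3,0,0,0,-1],
  [0,10,-1,0,0,0,-1],
  [0,10,-1,0,0,0,-1],
  [0,10,0,0,0,0,-1],
  [0,10,1,0,0,0,-1],
  [0,8,1,0,0,0,-1],
])

```text
t: 5.17
tcp_pos: [0.6574, 0.0544, 0.2354]
tool_rot: [0.659, 0.752, -0.007, -0.004]
force: [0.3, -0.2, -4.4]
finger_gap: 0.138
```

```bash
python3 - <<'E'
from h import *
st(); p=cur()[0]; a=ang(p); print(a)
E
```

```text
t 5.17 [0.6574 0.0544 0.2354] [[-0.13, 0.991, -0.016], [0.991, 0.13, -0.005], [-0.002, -0.016, -1.0]] F [ 0.3 -0.2 -4.4] gap 0.138 q [-0.08  0.58  1.32 -0.01  1.26 -0.21]
(np.float64(1.649168489696388), np.float64(135.41864001922931), np.float64(112.5954488991301))
```

Call:
servo_tool([
  [0,8,1,0,0,0,-1],
  [0,6,1,0,0,0,-1],
  [0,4,1,0,0,0,-1],
  [0,2,0,0,0,0,-1],
])

```text
t: 5.5
tcp_pos: [0.6722, 0.0563, 0.2323]
tool_rot: [0.659, 0.752, -0.014, -0.01]
force: [-6.5, -1.8, -0.4]
finger_gap: 0.141
```

```bash
python3 - <<'E'
from h import *
st(); p=cur()[0]; a=ang(p); print(a)
E
```

```text
t 5.5 [0.6722 0.0563 0.2323] [[-0.131, 0.991, -0.033], [0.991, 0.131, -0.007], [-0.003, -0.034, -0.999]] F [-6.5 -1.8 -0.4] gap 0.141 q [-0.08  0.61  1.27 -0.01  1.3  -0.21]
(np.float64(1.7768452348185049), np.float64(150.38659009291223), np.float64(109.50711293242358))
```

Call:
servo_tool([
  [0,-1,0,0,0,0,-0.6],
  [0,0,0,0,0,0,0],
  [0,0,0,0,0,0,1],
  [0,0,-2,0,0,0,1],
  [0,0,-15,0,0,0,1],
  [0,0,-25,0,0,0,1],
  [0,0,-25,0,0,0,1],
])

```text
t: 6.08
tcp_pos: [0.6711, 0.057, 0.2969]
tool_rot: [0.659, 0.752, -0.017, -0.014]
force: [-0.3, -0.2, 0.2]
finger_gap: 0.996
```

```bash
python3 - <<'E'
from h import *
st(); 
s=snap('scene','s3'); f=s['frame']; cv2.imwrite('pics/s3z.png',cv2.resize(f[100:330,100:420],None,fx=2.4,fy=2.4,interpolation=cv2.INTER_CUBIC)[...,::-1])
E
```

```text
t 6.08 [0.6711 0.057  0.2969] [[-0.131, 0.99, -0.044], [0.991, 0.131, -0.006], [-0.0, -0.044, -0.999]] F [-0.3 -0.2  0.2] gap 0.996 q [-0.08  0.56  1.19 -0.01  1.44 -0.21]
```

View pics/s3z.png

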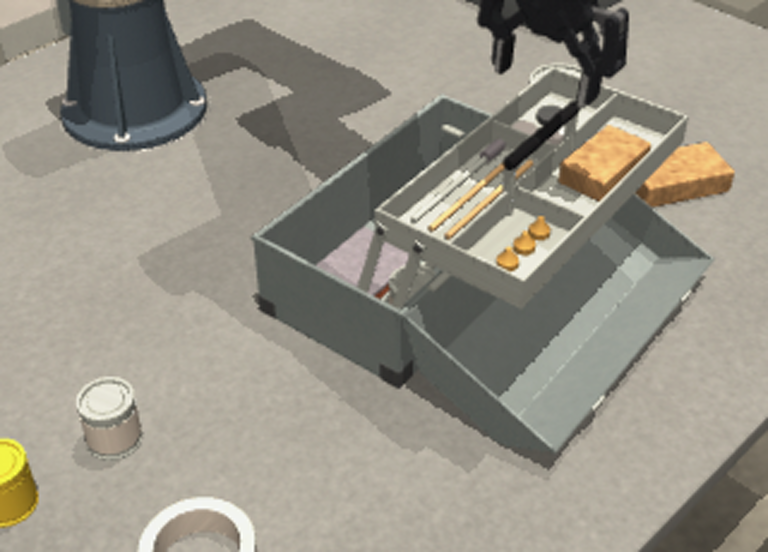

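The scene view shows the tray resting open, with the block still in it at about (605, 160) and the handle clear of the gripper. The tin is untouched at zoom position (106, 400), which agrees with the top-view fix to within about 2 px. Next I'll go to the tin.

```bash
cat >> h.py <<'E'
def plan2(p,r,n):
    a,b,s=cur(); p=np.array(p); w=(b.inv()*r).as_rotvec()
    print('dist',np.linalg.norm(p-a)*1e3,'rot',np.degrees(np.linalg.norm(w)))
    out=[]
    for k in range(n):
        rk=b*R.from_rotvec(w*k/n); d=rk.inv().apply((p-a)/n)*1e3
        out.append([int(round(v)) for v in d]+[round(float(v),3) for v in w/n])
    print(out)
E
python3 - <<'E'
from h import *
plan2([.52,-.20,.33],down(52.8,32,-37.2),12)
E
```

```text
dist 300.7989289330778 rot 55.33000098096916
[[-20, -16, -2, -0.021, -0.045, -0.063], [-19, -17, -1, -0.021, -0.045, -0.063], [-18, -18, -1, -0.021, -0.045, -0.063], [-16, -19, 0, -0.021, -0.045, -0.063], [-15, -20, 0, -0.021, -0.045, -0.063], [-14, -21, 0, -0.021, -0.045, -0.063], [-12, -22, 0, -0.021, -0.045, -0.063], [-11, -22, 0, -0.021, -0.045, -0.063], [-10, -23, 0, -0.021, -0.045, -0.063], [-8, -24, 0, -0.021, -0.045, -0.063], [-7, -24, 0, -0.021, -0.045, -0.063], [-5, -25, 0, -0.021, -0.045, -0.063]]
```

Call:
servo_tool([
  [-20,-16,-6,-0.021,-0.045,-0.063,1],
  [-19,-17,-4,-0.021,-0.045,-0.063,1],
  [-18,-18,-2,-0.021,-0.045,-0.063,1],
  [-16,-19,0,-0.021,-0.045,-0.063,1],
  [-15,-20,0,-0.021,-0.045,-0.063,1],
  [-14,-21,0,-0.021,-0.045,-0.063,1],
  [-12,-22,0,-0.021,-0.045,-0.063,1],
  [-11,-22,0,-0.021,-0.045,-0.063,1],
  [-10,-23,0,-0.021,-0.045,-0.063,1],
  [-8,-24,0,-0.021,-0.045,-0.063,1],
  [-7,-24,0,-0.021,-0.045,-0.063,1],
  [-5,-25,0,-0.021,-0.045,-0.063,1],
])

```text
t: 7.13
tcp_pos: [0.529, -0.206, 0.3523]
tool_rot: [0.289, 0.909, -0.088, 0.286]
force: [-0.3, -1.2, -0.4]
finger_gap: 1.003
```

```bash
python3 - <<'E'
from h import *
st(); plan2([.440,-.334,.14],down(52.8,32,-37.2),10)
E
```

```text
t 7.13 [ 0.529  -0.206   0.3523] [[-0.669, 0.576, 0.47], [0.475, 0.817, -0.325], [-0.571, 0.006, -0.821]] F [-0.3 -1.2 -0.4] gap 1.003 q [-0.55  0.13  1.85 -0.06  0.55 -1.47]
dist 263.3997045168374 rot 3.50642646345996
[[12, -16, 17, 0.002, 0.005, 0.003], [12, -16, 17, 0.002, 0.005, 0.003], [12, -16, 18, 0.002, 0.005, 0.003], [12, -16, 18, 0.002, 0.005, 0.003], [11, -16, 18, 0.002, 0.005, 0.003], [11, -16, 18, 0.002, 0.005, 0.003], [11, -16, 18, 0.002, 0.005, 0.003], [11, -16, 18, 0.002, 0.005, 0.003], [11, -16, 18, 0.002, 0.005, 0.003], [11, -16, 18, 0.002, 0.005, 0.003]]
```

Call:
servo_tool([
  [12,-16,17,0.002,0.005,0.003,1],
  [12,-16,17,0.002,0.005,0.003,1],
  [12,-16,18,0.002,0.005,0.003,1],
  [12,-16,18,0.002,0.005,0.003,1],
  [11,-16,18,0.002,0.005,0.003,1],
  [11,-16,18,0.002,0.005,0.003,1],
  [11,-16,18,0.002,0.005,0.003,1],
  [11,-16,18,0.002,0.005,0.003,1],
  [10,-14,15,0.002,0.005,0.003,1],
  [0,0,0,0,0,0,1],
])

```text
t: 7.97
tcp_pos: [0.461, -0.3165, 0.1976]
tool_rot: [0.304, 0.906, -0.09, 0.28]
force: [-0.3, 0.3, -0.0]
finger_gap: 1.004
```

```bash
python3 - <<'E'
from h import *
st(); s=snap('wrist','w4'); print(proj(s,(.495,-.376,.062)),proj(s,(.495,-.376,.0)))
E
```

```text
t 7.97 [ 0.461  -0.3165  0.1976] [[-0.658, 0.602, 0.453], [0.501, 0.799, -0.334], [-0.563, 0.008, -0.827]] F [-0.3  0.3 -0. ] gap 1.004 q [-0.87  0.38  2.08  0.97  0.16 -2.72]
[232.36720772 151.01008599] [235.29002286 111.2615084 ]
```

View pics/w4.png

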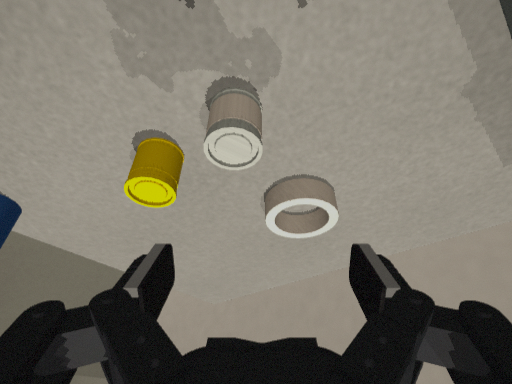

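The wrist view shows the tin lid at (233, 147), within 4 px of the prediction, the yellow tin to its left and the tape at (300, 217). However, joint 5 is near its lower limit (0.16) and q6 is at −2.72. I'll fit the arm's kinematics from the logged poses before going on.

```bash
cat > kin.py <<'E'
import numpy as np
from scipy.spatial.transform import Rotation as R
from scipy.optimize import least_squares
def fk(q,P):
    h,r0,a2,a3,off3,L,lat,L4=P
    q1,q2,q3,q4,q5,q6=q
    # planar pitch angles: direction along angle a from vertical up
    d=lambda a:np.array([np.sin(a),0,np.cos(a)])
    w=np.array([r0,lat,h])+a2*d(q2)+a3*d(q2+q3+off3)
    # wrist: axis4 along d(q2+q3)  (q2+q3+q5=pi -> down)
    B=R.from_rotvec([0,q2+q3,0])*R.from_rotvec([0,0,q4])*R.from_rotvec([0,q5,0])*R.from_rotvec([0,0,q6])
    T=R.from_rotvec([0,0,q1])
    p=w+B.apply([0,0,L])
    return T.apply(p),T*B
E
python3 - <<'E'
from kin import *
D=[([-1.4795,.5283,1.4336,0,1.1814,-.1785],[.1665,-.6018,.2305]),
([-0.85,0.23,1.88,0,1.03,-.35],[.3553,-.2363,.251]),([-.08,.33,1.64,0,1.17,-.25],[.5155,.07,.274]),
([-.15,.52,1.77,0,.86,-.28],[.5205,.0333,.1459]),([-.14,.55,1.79,0,.8,-.27],[.5231,.0368,.1228]),
([-.14,.49,1.71,0,.93,-.27],[.5376,.0387,.1743]),([-.11,.49,1.54,0,1.11,-.24],[.5878,.0453,.2235]),
([-.08,.61,1.27,-.01,1.3,-.21],[.6722,.0563,.2323]),([-.08,.56,1.19,-.01,1.44,-.21],[.6711,.057,.2969]),
([-.55,.13,1.85,-.06,.55,-1.47],[.529,-.206,.3523]),([-.87,.38,2.08,.97,.16,-2.72],[.461,-.3165,.1976])]
f=lambda P:np.concatenate([fk(q,P)[0]-p for q,p in D])
s=least_squares(f,[.3,0,.4,.4,0,.25,.1,0]); print(s.x.round(4),np.abs(s.fun).max())
for i in(0,9,10): print(fk(D[i][0],s.x)[1].as_matrix().round(3).tolist())
np.save('P.npy',s.x)
E
```

```text
[ 0.2694 -0.0012  0.587   0.4092  0.278   0.2914  0.1111  0.    ] 0.003193398155605043
[[-0.267, 0.964, -0.0], [0.964, 0.267, 0.002], [0.002, 0.0, -1.0]]
[[-0.572, -0.67, 0.473], [-0.82, 0.469, -0.327], [-0.003, -0.575, -0.818]]
[[-0.6, -0.657, 0.456], [-0.8, 0.496, -0.337], [-0.005, -0.567, -0.823]]
```

```bash
cat >> kin.py <<'E'
P=np.load('P.npy')
LO=np.array([-3.08,-.75,.22,-1.43,0,-2.85]);HI=np.array([3.08,2.2,2.44,4.57,2.65,2.85])
def ik(p,r,q0):
    def f(q):
        a,b=fk(q,P); return np.r_[(a-p)*5,((b*R.from_rotvec([0,0,np.pi/2])).inv()*r).as_rotvec()]
    best=None
    for s in q0:
        o=least_squares(f,np.clip(s,LO+1e-3,HI-1e-3),bounds=(LO,HI))
        if best is None or o.cost<best.cost: best=o
    return best.x,best.cost
E
python3 - <<'E'
from kin import *; from h import down
B=np.array([.5285,.0455]); y=np.radians(7.7); ex=np.array([np.cos(y),np.sin(y)]);ey=np.array([-np.sin(y),np.cos(y)])
S=[[-.3,.5,1.8,a,.4,c] for a in(0,.8,-.8,3.14,2.2) for c in(-1.5,1.5,0)]
for flip in(90,-90):
  for tilt in(26,32,40):
    for daz in(0,-10):
      r=down(7.7+daz+flip,tilt,7.7+daz); z=r.apply([0,0,1])
      for yy in(.03,.07):
        for back in(0,.07,.14):
          g=np.r_[B+ex*.0585+ey*yy,.039]+.021*z-back*z
          q,c=ik(g,r,S); print(flip,tilt,daz,yy,back,q.round(2),'%.1e'%c)
E
```

```text
90 26 0 0.03 0 [-0.1   0.78  1.97  2.04  0.11  2.46] 3.7e-30
90 26 0 0.03 0.07 [-0.11  0.62  2.03  1.06  0.12 -2.85] 4.2e-05
90 26 0 0.03 0.14 [-0.13  0.46  2.07  0.6   0.2  -2.4 ] 3.9e-25
90 26 0 0.07 0 [-0.01  0.78  1.97  2.27  0.08  2.31] 1.1e-30
90 26 0 0.07 0.07 [-0.02  0.63  2.03  1.07  0.08 -2.77] 2.2e-31
90 26 0 0.07 0.14 [-0.03  0.46  2.07  0.42  0.18 -2.13] 1.0e-30
90 26 -10 0.03 0 [-0.05  0.78  1.97  3.06  0.06  1.64] 2.0e-30
90 26 -10 0.03 0.07 [-0.05  0.63  2.03  0.14  0.04 -1.72] 9.7e-30
90 26 -10 0.03 0.14 [-0.05  0.47  2.06  0.03  0.16 -1.61] 3.4e-31
90 26 -10 0.07 0 [0.04 0.78 1.96 3.76 0.06 1.02] 4.2e-29
90 26 -10 0.07 0.07 [ 0.04  0.63  2.02 -0.67  0.06 -0.83] 1.1e-29
90 26 -10 0.07 0.14 [ 0.05  0.47  2.05 -0.22  0.18 -1.28] 7.5e-32
90 32 0 0.03 0 [-0.11  0.8   2.04  2.65  0.27  1.84] 3.8e-32
90 32 0 0.03 0.07 [-0.13  0.65  2.12  2.46  0.22  2.01] 6.2e-30
90 32 0 0.03 0.14 [-0.16  0.49  2.18  1.96  0.17  2.5 ] 4.3e-31
90 32 0 0.07 0 [-0.02  0.8   2.03  2.82  0.26  1.75] 1.5e-24
90 32 0 0.07 0.07 [-0.03  0.65  2.11  2.68  0.2   1.88] 5.9e-26
90 32 0 0.07 0.14 [-0.05
[... 2801 characters left out ...]
7 [-0.16  0.73  2.23  2.76  0.52 -1.46] 7.7e-31
-90 40 0 0.03 0.14 [-0.2   0.57  2.32  2.65  0.47 -1.39] 9.3e-31
-90 40 0 0.07 0 [-0.03  0.86  2.11  2.93  0.52 -1.51] 6.6e-31
-90 40 0 0.07 0.07 [-0.05  0.73  2.22  2.9   0.51 -1.5 ] 5.4e-31
-90 40 0 0.07 0.14 [-0.08  0.57  2.31  2.83  0.45 -1.45] 1.1e-26
-90 40 -10 0.03 0 [-0.05  0.86  2.1   3.13  0.52 -1.57] 3.4e-30
-90 40 -10 0.03 0.07 [-0.05  0.73  2.21  3.12  0.5  -1.57] 3.0e-31
-90 40 -10 0.03 0.14 [-0.06  0.57  2.3   3.12  0.43 -1.56] 2.5e-29
-90 40 -10 0.07 0 [ 0.05  0.86  2.09  3.26  0.5  -1.61] 6.7e-32
-90 40 -10 0.07 0.07 [ 0.06  0.73  2.19  3.28  0.48 -1.62] 6.9e-31
-90 40 -10 0.07 0.14 [ 0.07  0.57  2.28  3.32  0.41 -1.65] 1.7e-31
```

```bash
cat >> kin.py <<'E'
Z90=R.from_rotvec([0,0,np.pi/2])
def tool(q): a,b=fk(q,P); return a,b*Z90
def jrows(qs,start=None):
    "tool-frame rows along a list of joint configs; starts at qs[0] (fk) or start pose"
    p0,r0=start if start else tool(qs[0]); out=[]
    for q in qs[1:]:
        p,r=tool(q); d=r0.inv().apply(p-p0)*1e3; w=(r0.inv()*r).as_rotvec()
        out.append([int(round(v)) for v in d]+[round(float(v),3) for v in w]); p0,r0=p,r
    return out
E
python3 - <<'E'
from kin import *; from h import down,onz,cur
s=dict(np.load('pics/top0.npz')); print('yellow',onz(s,408,222,.062))
tin=np.array([.495,-.376,.035]); r=down(-47-90,40,-47); z=r.apply([0,0,1])
S=[[-.9,.7,2.1,3.1,.5,-1.5]]
for b in(0,.05,.1): print(b,[x.round(3).tolist() if hasattr(x,'round') and np.ndim(x) else x for x in ik(tin+(.021-b)*z,r,S)], (tin+(.021-b)*z).round(4))
for dz in(.1,.2): print(dz,ik(tin+.021*z+[0,0,dz],r,S))
p,_,st=cur(); print(st['q'].round(3))
for V in([-.87,.2,1.95,.97,.6,-2.72],[-.9,.2,1.95,2,.6,-2.1],[-.9,.2,1.95,3.1,.6,-1.5],[-.9,.4,2.1,3.1,.6,-1.5],[-.9,.4,2.25,3.1,.5,-1.5]):
    a,b=tool(V); print(V,a.round(3),b.apply([0,0,1]).round(2))
E
```

```text
yellow [ 0.48620841 -0.49069551  0.062     ]
0 [[-0.833, 0.863, 2.019, 3.123, 0.438, -1.563], np.float64(6.30550330460856e-28)] [ 0.5042 -0.3859  0.0189]
0.05 [[-0.834, 0.773, 2.099, 3.121, 0.429, -1.562], np.float64(1.1534827771172645e-28)] [ 0.4823 -0.3624  0.0572]
0.1 [[-0.835, 0.674, 2.171, 3.117, 0.402, -1.56], np.float64(1.0006903585374323e-25)] [ 0.4604 -0.3389  0.0955]
0.1 (array([-0.83284277,  0.63667533,  2.00612064,  3.1009072 ,  0.19945703,
       -1.54052152]), np.float64(2.795939666110796e-25))
0.2 (array([-8.28995893e-01,  4.39931192e-01,  1.96780228e+00,  2.87568517e+00,
        4.82763964e-25, -1.31144686e+00]), np.float64(0.0007283906124166372))
[-0.873  0.381  2.081  0.96   0.164 -2.71 ]
[-0.87, 0.2, 1.95, 0.97, 0.6, -2.72] [ 0.533 -0.249  0.326] [ 0.69 -0.09 -0.72]
[-0.9, 0.2, 1.95, 2, 0.6, -2.1] [ 0.591 -0.325  0.461] [ 0.91 -0.32 -0.26]
[-0.9, 0.2, 1.95, 3.1, 0.6, -1.5] [ 0.512 -0.455  0.541] [ 0.64 -0.77  0.02]
[-0.9, 0.4, 2.1, 3.1, 0.6, -1.5] [ 0.496 -0.435  0.333] [ 0.61 -0.73 -0.32]
[-0.9, 0.4, 2.25, 3.1, 0.5, -1.5] [ 0.438 -0.364  0.251] [ 0.54 -0.64 -0.55]
```

```bash
python3 - <<'E'
from kin import *; from h import cur
q=cur()[2]['q']
W=[q,[-.87,.40,2.15,1.0,.35,-2.68],[-.86,.45,2.2,2.0,.42,-2.1],[-.84,.52,2.22,3.1,.42,-1.56]]
W=[np.array(w) for w in W]; N=[5,7,8]; qs=[q]
for a,b,n in zip(W,W[1:],N): qs+=[a+(b-a)*k/n for k in range(1,n+1)]
R_=jrows(qs); 
for i,(r,x) in enumerate(zip(R_,qs[1:])): print(r, np.linalg.norm(r[3:]).round(3), tool(x)[0].round(3))
E
```

```text
[15, 12, 0, -0.038, 0.032, 0.016] 0.052 [ 0.457 -0.298  0.189]
[15, 12, 0, -0.038, 0.031, 0.016] 0.052 [ 0.455 -0.28   0.181]
[15, 12, 0, -0.038, 0.031, 0.017] 0.052 [ 0.452 -0.263  0.174]
[15, 12, 0, -0.037, 0.031, 0.017] 0.051 [ 0.45  -0.245  0.169]
[15, 12, 0, -0.037, 0.031, 0.018] 0.052 [ 0.447 -0.227  0.164]
[-5, 9, 2, -0.034, -0.025, 0.22] 0.224 [ 0.456 -0.223  0.166]
[-5, 9, 2, -0.034, -0.023, 0.22] 0.224 [ 0.466 -0.221  0.168]
[-5, 8, 2, -0.035, -0.022, 0.22] 0.224 [ 0.475 -0.222  0.172]
[-5, 8, 2, -0.036, -0.021, 0.219] 0.223 [ 0.483 -0.224  0.176]
[-5, 8, 2, -0.037, -0.021, 0.219] 0.223 [ 0.49  -0.229  0.179]
[-5, 8, 1, -0.039, -0.02, 0.219] 0.223 [ 0.495 -0.235  0.183]
[-6, 8, 1, -0.041, -0.019, 0.218] 0.223 [ 0.499 -0.244  0.187]
[-8, 8, 2, -0.038, -0.026, 0.195] 0.2 [ 0.5   -0.255  0.188]
[-9, 9, 2, -0.04, -0.024, 0.195] 0.201 [ 0.5   -0.268  0.189]
[-9, 9, 2, -0.042, -0.023, 0.195] 0.201 [ 0.497 -0.28   0.189]
[-9, 10, 2, -0.044, -0.022, 0.194] 0.2 [ 0.493 -0.292  0.188]
[-9, 11, 2, -0.046, -0.02, 0.194] 0.2 [ 0.486 -0.304  0.186]
[-8, 12, 2, -0.048, -0.018, 0.193] 0.2 [ 0.478 -0.316  0.183]
[-8, 13, 2, -0.051, -0.015, 0.192] 0.199 [ 0.468 -0.326  0.179]
[-7, 14, 1, -0.053, -0.012, 0.192] 0.2 [ 0.456 -0.335  0.174]
```

Call:
servo_tool([
  [15,12,0,-0.038,0.032,0.016,1],
  [15,12,0,-0.038,0.031,0.016,1],
  [15,12,0,-0.038,0.031,0.017,1],
  [15,12,0,-0.037,0.031,0.017,1],
  [15,12,0,-0.037,0.031,0.018,1],
])

```text
t: 8.43
tcp_pos: [0.4502, -0.2275, 0.1705]
tool_rot: [0.319, 0.915, 0.032, 0.243]
force: [-0.8, -0.1, -0.0]
finger_gap: 1.005
```

```bash
cat >> kin.py <<'E'
def path(W,N):
    qs=[np.array(W[0])]
    for a,b,n in zip(W,W[1:],N):
        a=np.array(a);b=np.array(b); qs+=[a+(b-a)*k/n for k in range(1,n+1)]
    return jrows(qs)
E
python3 - <<'E'
from kin import *; from h import cur,st
st(); q=cur()[2]['q']
print(path([q,[-.86,.45,2.2,2.0,.42,-2.1]],[12]))
E
```

```text
t 8.43 [ 0.4502 -0.2275  0.1705] [[-0.678, 0.569, 0.465], [0.6, 0.794, -0.097], [-0.425, 0.213, -0.88]] F [-0.8 -0.1 -0. ] gap 1.005 q [-0.87  0.39  2.14  0.98  0.36 -2.66]
[[-3, 6, 2, -0.02, -0.015, 0.128], [-2, 5, 2, -0.02, -0.014, 0.128], [-2, 5, 2, -0.02, -0.013, 0.128], [-2, 5, 2, -0.02, -0.013, 0.128], [-2, 5, 1, -0.02, -0.013, 0.128], [-2, 4, 1, -0.02, -0.012, 0.128], [-2, 4, 1, -0.021, -0.012, 0.128], [-3, 4, 1, -0.021, -0.012, 0.128], [-3, 4, 1, -0.021, -0.012, 0.128], [-3, 4, 1, -0.022, -0.012, 0.128], [-3, 4, 1, -0.022, -0.012, 0.127], [-3, 4, 1, -0.023, -0.012, 0.127]]
```

Tracking follows the plan well.

Call:
servo_tool([
  [-3,6,2,-0.02,-0.015,0.122,1],
  [-2,5,2,-0.02,-0.014,0.122,1],
  [-2,5,2,-0.02,-0.013,0.122,1],
  [-2,5,2,-0.02,-0.013,0.122,1],
  [-2,5,1,-0.02,-0.013,0.122,1],
  [-2,4,1,-0.02,-0.012,0.122,1],
  [-2,4,1,-0.021,-0.012,0.122,1],
  [-3,4,1,-0.021,-0.012,0.122,1],
  [-3,4,1,-0.021,-0.012,0.122,1],
  [-3,4,1,-0.022,-0.012,0.122,1],
  [-3,4,1,-0.022,-0.012,0.122,1],
  [-3,4,1,-0.023,-0.012,0.122,1],
])

```text
t: 9.43
tcp_pos: [0.5097, -0.2344, 0.2029]
tool_rot: [0.817, 0.434, 0.276, 0.261]
force: [-0.2, -0.2, -0.4]
finger_gap: 1.0
```

```bash
python3 - <<'E'
from kin import *; from h import cur,st
st(); q=cur()[2]['q']
print(path([q,[-.84,.52,2.22,3.1,.42,-1.56]],[14]))
E
```

```text
t 9.43 [ 0.5097 -0.2344  0.2029] [[0.471, 0.565, 0.677], [0.853, -0.487, -0.188], [0.224, 0.666, -0.711]] F [-0.2 -0.2 -0.4] gap 1.0 q [-0.84  0.42  2.19  1.96  0.42 -2.1 ]
[[-6, 4, 2, -0.021, -0.016, 0.116], [-6, 4, 2, -0.022, -0.016, 0.116], [-6, 5, 2, -0.022, -0.016, 0.116], [-6, 5, 2, -0.023, -0.016, 0.115], [-6, 5, 2, -0.024, -0.015, 0.115], [-6, 6, 2, -0.024, -0.015, 0.115], [-6, 6, 2, -0.025, -0.015, 0.115], [-6, 6, 2, -0.026, -0.014, 0.115], [-6, 7, 2, -0.027, -0.014, 0.114], [-6, 7, 2, -0.028, -0.013, 0.114], [-6, 8, 2, -0.029, -0.012, 0.114], [-6, 8, 1, -0.03, -0.011, 0.114], [-5, 9, 1, -0.031, -0.01, 0.113], [-5, 9, 1, -0.032, -0.009, 0.113]]
```

Call:
servo_tool([
  [-6,4,2,-0.021,-0.016,0.116,1],
  [-6,4,2,-0.022,-0.016,0.116,1],
  [-6,5,2,-0.022,-0.016,0.116,1],
  [-6,5,2,-0.023,-0.016,0.115,1],
  [-6,5,2,-0.024,-0.015,0.115,1],
  [-6,6,2,-0.024,-0.015,0.115,1],
  [-6,6,2,-0.025,-0.015,0.115,1],
  [-6,6,2,-0.026,-0.014,0.115,1],
  [-6,7,2,-0.027,-0.014,0.114,1],
  [-6,7,2,-0.028,-0.013,0.114,1],
  [-6,8,2,-0.029,-0.012,0.114,1],
  [-6,8,1,-0.03,-0.011,0.114,1],
])

```text
t: 10.43
tcp_pos: [0.4879, -0.3214, 0.1965]
tool_rot: [0.868, -0.272, 0.382, 0.164]
force: [0.6, 0.0, -1.0]
finger_gap: 0.998
```

```bash
python3 - <<'E'
from kin import *; from h import *
st(); q=cur()[2]['q']
tin=np.array([.495,-.376,.035]); r=down(-47-90,40,-47); z=r.apply([0,0,1])
plan2(tin+(.021-.1)*z,r,6)
E
```

```text
t 10.43 [ 0.4879 -0.3214  0.1965] [[0.56, -0.598, 0.574], [-0.347, -0.798, -0.492], [0.752, 0.076, -0.654]] F [ 0.6  0.  -1. ] gap 0.998 q [-0.82  0.49  2.2   2.94  0.41 -1.56]
dist 106.09960421034774 rot 14.510061204360278
[[-14, 4, 10, -0.012, -0.027, 0.03], [-14, 4, 10, -0.012, -0.027, 0.03], [-13, 4, 11, -0.012, -0.027, 0.03], [-13, 5, 11, -0.012, -0.027, 0.03], [-13, 5, 11, -0.012, -0.027, 0.03], [-12, 5, 12, -0.012, -0.027, 0.03]]
```

Call:
servo_tool([
  [-14,4,10,-0.012,-0.027,0.03,1],
  [-14,4,10,-0.012,-0.027,0.03,1],
  [-13,4,11,-0.012,-0.027,0.03,1],
  [-13,5,11,-0.012,-0.027,0.03,1],
  [-13,5,11,-0.012,-0.027,0.03,1],
  [-12,5,12,-0.012,-0.027,0.03,1],
  [0,0,0,0,0,0,1],
])

```text
t: 11.02
tcp_pos: [0.4724, -0.338, 0.1031]
tool_rot: [0.858, -0.376, 0.326, 0.132]
force: [-0.6, 0.1, -0.0]
finger_gap: 0.998
```

```bash
python3 - <<'E'
from kin import *; from h import *
st()
tin=np.array([.495,-.376,.035]); r=down(-47-90,40,-47); z=r.apply([0,0,1])
plan2(tin+(.021-.1)*z,r,1)
s=snap('wrist','w5'); print(proj(s,(.495,-.376,.062)),proj(s,(.495,-.376,.0)))
E
```

```text
t 11.02 [ 0.4724 -0.338   0.1031] [[0.505, -0.73, 0.46], [-0.559, -0.683, -0.47], [0.658, -0.019, -0.753]] F [-0.6  0.1 -0. ] gap 0.998 q [-0.82  0.67  2.17  3.1   0.42 -1.52]
dist 14.230197184648425 rot 1.5843195273296062
[[-11, 9, 1, -0.016, -0.02, -0.011]]
[275.70711209 200.74169917] [274.07794452 226.35444847]
```

View pics/w5.png

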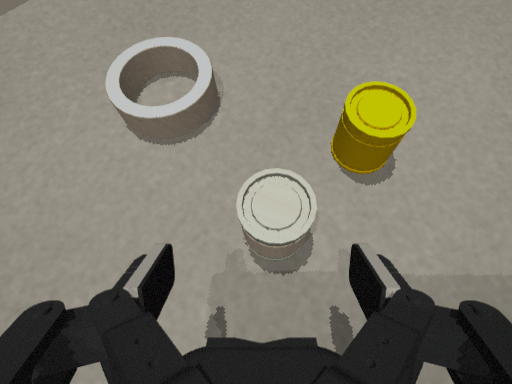

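The wrist view shows the tin lid at (277, 206) between the fingers, with the yellow tin well to the right at (378, 110).

```bash
python3 - <<'E'
from kin import *; from h import *
s=dict(np.load('pics/w5.npz')); f=s['frame']; hsv=cv2.cvtColor(f,cv2.COLOR_RGB2HSV)
g=cv2.cvtColor(f,cv2.COLOR_RGB2GRAY); m=((g>160)).astype(np.uint8); m[:150]=0; m[260:]=0; m[:,:220]=0; m[:,335:]=0
cs,_=cv2.findContours(m,cv2.RETR_EXTERNAL,cv2.CHAIN_APPROX_NONE);k=max(cs,key=cv2.contourArea);e=cv2.fitEllipse(k);print(e,cv2.boundingRect(k))
t=onz(s,*e[0],.062);print(t, onz(s,275.7,200.7,.062))
tin=np.array([(t[0]+.495)/2,(t[1]-.376)/2,.035])
tin=np.r_[t[:2]*.7+np.array([.495,-.376])*.3,.035]; print(tin)
r=down(-47-90,40,-47); z=r.apply([0,0,1])
plan2(tin+.021*z,r,6)
E
```

```text
((276.0220947265625, 205.04428100585938), (74.08531188964844, 79.88701629638672), 93.3349380493164) (236, 168, 81, 75)
[ 0.49264872 -0.37372679  0.062     ] [ 0.49502505 -0.37602022  0.062     ]
[ 0.4933541  -0.37440875  0.035     ]
dist 101.63775184738012 rot 1.6673493575391667
[[-3, 2, 17, -0.003, -0.004, -0.002], [-3, 2, 17, -0.003, -0.004, -0.002], [-2, 2, 17, -0.003, -0.004, -0.002], [-2, 2, 17, -0.003, -0.004, -0.002], [-2, 2, 17, -0.003, -0.004, -0.002], [-2, 2, 17, -0.003, -0.004, -0.002]]
```

Call:
servo_tool([
  [-6,5,8,-0.006,-0.008,-0.004,1],
  [-5,4,14,-0.006,-0.008,-0.004,1],
  [-2,2,17,-0.003,-0.004,-0.002,1],
  [-1,1,17,0,0,0,1],
  [0,0,17,0,0,0,1],
  [0,0,12,0,0,0,1],
  [0,0,0,0,0,0,1],
])

```text
t: 11.65
tcp_pos: [0.5015, -0.3803, 0.0354]
tool_rot: [0.861, -0.368, 0.323, 0.137]
force: [0.7, -0.6, -1.1]
finger_gap: 0.998
```

```bash
python3 - <<'E'
from kin import *; from h import *
st()
tin=np.array([.4935,-.3745,.035]); r=down(-47-90,40,-47); z=r.apply([0,0,1])
plan2(tin+.021*z,r,1)
E
```

```text
t 11.65 [ 0.5015 -0.3803  0.0354] [[0.52, -0.723, 0.455], [-0.546, -0.691, -0.474], [0.657, -0.002, -0.754]] F [ 0.7 -0.6 -1.1] gap 0.998 q [-0.84  0.84  2.05  3.1   0.47 -1.55]
dist 17.056192072578312 rot 1.2866524398591093
[[-8, 2, 15, -0.009, -0.019, 0.008]]
```

Next: finish the approach, square the tool up, then close gently on the tin.

Call:
servo_tool([
  [-7,2,7,-0.009,-0.019,0.008,1],
  [-1,0,8,0,0,0,1],
  [0,0,2,0,0,0,1],
  [0,0,0,0,0,0,0.5],
  [0,0,0,0,0,0,0.2],
  [0,0,0,0,0,0,0],
  [0,0,0,0,0,0,-0.2],
  [0,0,0,0,0,0,-0.4],
  [0,0,0,0,0,0,-0.4],
], grip_force=45)

```text
t: 12.4
tcp_pos: [0.5026, -0.3834, 0.0178]
tool_rot: [0.862, -0.375, 0.312, 0.136]
force: [0.9, 0.5, -2.1]
finger_gap: 0.66
```

```bash
python3 - <<'E'
from kin import *; from h import *
st()
snap('wrist','w6'); s=snap('scene','s6'); cv2.imwrite('pics/s6z.png',cv2.resize(s['frame'][200:340,50:250],None,fx=3.5,fy=3.5,interpolation=cv2.INTER_CUBIC)[...,::-1])
E
```

```text
t 12.4 [ 0.5026 -0.3834  0.0178] [[0.524, -0.731, 0.437], [-0.561, -0.683, -0.468], [0.64, -0.0, -0.768]] F [ 0.9  0.5 -2.1] gap 0.66 q [-0.83  0.87  2.03  3.12  0.45 -1.56]
```

View pics/w6.png

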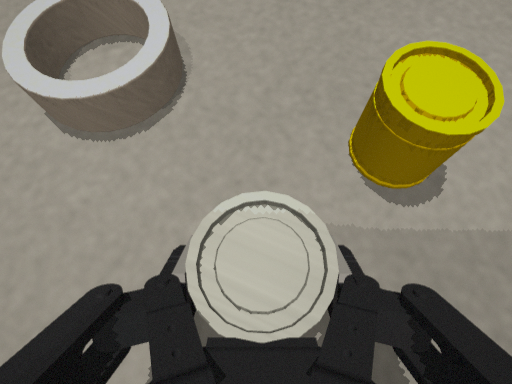

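View pics/s6z.png

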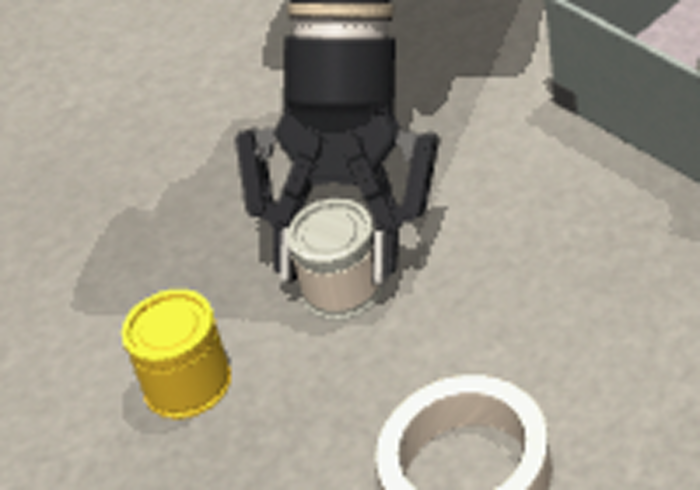

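The tin is gripped: the opening of 0.66 is about 56 mm, and it is upright between both pads. Next I'll plan the lift and transfer.

```bash
cat >> kin.py <<'E'
BC=np.array([.5285,.0455]); _y=np.radians(7.7); EX=np.array([np.cos(_y),np.sin(_y)]);EY=np.array([-np.sin(_y),np.cos(_y)])
def place(x,y,z):  # tcp for tin centre at box x,y ; tcp z
    return np.r_[BC+EX*(x+.0132)+EY*y,z]
E
python3 - <<'E'
from kin import *; from h import *
p,r,s=cur(); q=s['q']; z=r.apply([0,0,1])
L,c=ik(p+[0,0,.004]-.165*z,r,[q]); print(L.round(2),c,tool(L)[0].round(3))
rp=down(7.7-90,40,7.7); zp=rp.apply([0,0,1]); g=place(.0585,.035,.0235); print('goal',g.round(4))
H,c=ik(g-.165*zp,rp,[[-.1,.5,2.3,2.8,.45,-1.5]]); print('H',H.round(3),c,(g-.165*zp).round(3))
G,c=ik(g,rp,[H]); print('G',G.round(3),c)
M=(L+H)/2
for k in np.linspace(0,1,6):
    a,b=tool(L+(H-L)*k); zz=b.apply([0,0,1]); ax=b.inv().apply([0,0,1]); print(a.round(3),np.degrees(np.arccos(-zz[2])).round(1), ax.round(3))
print(path([q,*[ik(p+[0,0,.02]-.165*k/8*z,r,[q])[0] for k in range(0,9)]],[1]*9))
E
```

```text
[-0.84  0.52  2.25  3.11  0.32 -1.55] 5.5693875580263255e-19 [ 0.43  -0.306  0.148]
goal [0.5949 0.0898 0.0235]
H [-0.204  0.508  2.348  2.613  0.437 -1.348] 4.9686744455410675e-22 [0.49  0.076 0.15 ]
G [-0.115  0.857  2.113  2.825  0.533 -1.488] 4.448049890612374e-28
[ 0.43  -0.306  0.148] 39.8 [ 0.641 -0.    -0.768]
[ 0.466 -0.237  0.149] 40.1 [ 0.644  0.007 -0.765]
[ 0.491 -0.162  0.15 ] 40.2 [ 0.645  0.011 -0.764]
[ 0.504 -0.084  0.15 ] 40.2 [ 0.646  0.011 -0.764]
[ 0.503 -0.004  0.15 ] 40.1 [ 0.645  0.008 -0.764]
[0.49  0.076 0.15 ] 40.0 [ 0.643  0.    -0.766]
[[17, 0, -15, 0.0, 0.0, 0.0], [0, 0, -21, 0.0, 0.0, 0.0], [0, 0, -21, -0.0, 0.0, -0.0], [0, 0, -21, 0.0, -0.0, 0.0], [0, 0, -21, -0.0, -0.0, -0.0], [0, 0, -21, -0.0, -0.0, 0.0], [0, 0, -21, -0.0, -0.0, -0.0], [0, 0, -21, -0.0, -0.0, 0.0], [0, 0, -21, 0.0, 0.0, -0.0]]
```

Call:
servo_tool([
  [6,0,-7,0,0,0,-0.4],
  [11,0,-13,0,0,0,-0.4],
  [0,0,-20,0,0,0,-0.4],
  [0,0,-21,0,0,0,-0.4],
  [0,0,-21,0,0,0,-0.4],
  [0,0,-21,0,0,0,-0.4],
  [0,0,-21,0,0,0,-0.4],
  [0,0,-21,0,0,0,-0.4],
  [0,0,-20,0,0,0,-0.4],
  [0,0,-10,0,0,0,-0.4],
], grip_force=60)

```text
t: 13.33
tcp_pos: [0.4295, -0.3057, 0.1683]
tool_rot: [0.864, -0.376, 0.307, 0.133]
force: [0.2, 0.9, -3.0]
finger_gap: 0.656
```

```bash
python3 - <<'E'
from kin import *; from h import *
st(); q=cur()[2]['q']
rp=down(7.7-90,40,7.7); zp=rp.apply([0,0,1]); g=place(.0585,.035,.0235)
H,c=ik(g-.165*zp,rp,[[-.1,.5,2.3,2.8,.45,-1.5]])
print(path([q,H],[20]))
E
```

```text
t 13.33 [ 0.4295 -0.3057  0.1683] [[0.529, -0.731, 0.431], [-0.567, -0.682, -0.461], [0.631, -0.0, -0.776]] F [ 0.2  0.9 -3. ] gap 0.656 q [-0.84  0.46  2.23  3.1   0.24 -1.54]
[[-5, -18, -3, 0.026, 0.002, -0.038], [-4, -18, -3, 0.027, 0.002, -0.038], [-4, -18, -3, 0.027, 0.002, -0.038], [-4, -18, -3, 0.028, 0.002, -0.038], [-4, -19, -3, 0.028, 0.002, -0.038], [-4, -19, -2, 0.029, 0.002, -0.038], [-4, -19, -2, 0.029, 0.002, -0.037], [-4, -19, -2, 0.03, 0.002, -0.037], [-3, -19, -2, 0.03, 0.002, -0.037], [-3, -19, -2, 0.03, 0.002, -0.037], [-3, -19, -2, 0.031, 0.002, -0.037], [-3, -20, -2, 0.031, 0.001, -0.036], [-3, -20, -2, 0.032, 0.001, -0.036], [-3, -20, -2, 0.032, 0.001, -0.036], [-3, -20, -2, 0.032, 0.001, -0.036], [-3, -20, -2, 0.033, 0.001, -0.036], [-3, -20, -2, 0.033, 0.001, -0.036], [-3, -20, -2, 0.034, 0.001, -0.035], [-3, -20, -1, 0.034, 0.0, -0.035], [-3, -20, -1, 0.034, 0.0, -0.035]]
```

Call:
servo_tool([
  [-4,-18,-3,0.026,0.002,-0.038,-0.4],
  [-4,-18,-3,0.027,0.002,-0.038,-0.4],
  [-4,-18,-3,0.027,0.002,-0.038,-0.4],
  [-4,-18,-3,0.028,0.002,-0.038,-0.4],
  [-4,-19,-3,0.028,0.002,-0.038,-0.4],
  [-4,-19,-2,0.029,0.002,-0.038,-0.4],
  [-4,-19,-2,0.029,0.002,-0.037,-0.4],
  [-4,-19,-2,0.03,0.002,-0.037,-0.4],
  [-3,-19,-2,0.03,0.002,-0.037,-0.4],
  [-3,-19,-2,0.03,0.002,-0.037,-0.4],
])

```text
t: 14.17
tcp_pos: [0.494, -0.1186, 0.1686]
tool_rot: [0.927, -0.151, 0.336, 0.069]
force: [0.2, -0.1, -2.9]
finger_gap: 0.651
```

```bash
python3 - <<'E'
from kin import *; from h import *
st(); q=cur()[2]['q']
rp=down(7.7-90,40,7.7); zp=rp.apply([0,0,1]); g=place(.0585,.035,.0235)
H,c=ik(g-.165*zp,rp,[[-.1,.5,2.3,2.8,.45,-1.5]])
print(path([q,H],[11]))
snap('wrist','w7')
E
```

```text
t 14.17 [ 0.494  -0.1186  0.1686] [[0.728, -0.327, 0.602], [-0.235, -0.945, -0.229], [0.644, 0.025, -0.765]] F [ 0.2 -0.1 -2.9] gap 0.651 q [-0.51  0.46  2.3   2.84  0.33 -1.44]
[[-3, -17, -1, 0.027, 0.001, -0.032], [-3, -17, -1, 0.028, 0.001, -0.032], [-3, -17, -1, 0.028, 0.001, -0.032], [-3, -17, -1, 0.028, 0.001, -0.031], [-3, -17, -1, 0.029, 0.001, -0.031], [-2, -18, -1, 0.029, 0.001, -0.031], [-2, -18, -1, 0.029, 0.0, -0.031], [-2, -18, 0, 0.03, 0.0, -0.031], [-2, -18, 0, 0.03, 0.0, -0.031], [-2, -18, 0, 0.03, -0.0, -0.03], [-2, -18, 0, 0.031, -0.0, -0.03]]
```

View pics/w7.png

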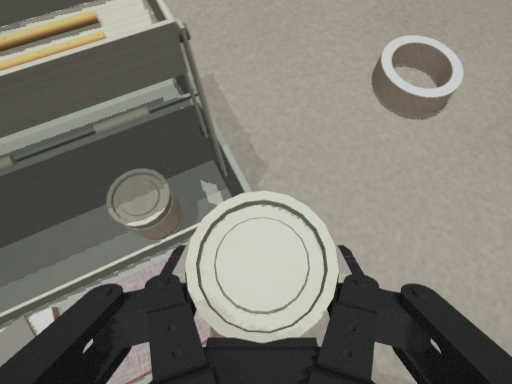

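The wrist view shows the packed tin in the rear bay with its lid at (140, 195). The held tin is upright and centred at (262, 265), and the rear bay is otherwise empty.

```bash
python3 - <<'E'
from kin import *; from h import *
s=dict(np.load('pics/w7.npz'))
def box(p): d=p[:2]-BC; return (d@EX*1e3).round(1),(d@EY*1e3).round(1)
print('packed',box(onz(s,140.5,196,.067)))
for u,v in((240,190),(104,263),(35,303)): print('divider?',box(onz(s,u,v,.027)), 'rim',box(onz(s,u,v,.11)))
E
```

```text
packed (np.float64(53.7), np.float64(-92.2))
divider? (np.float64(34.9), np.float64(-182.3)) rim (np.float64(1.9), np.float64(-170.6))
divider? (np.float64(23.3), np.float64(-31.8)) rim (np.float64(-6.5), np.float64(-61.6))
divider? (np.float64(15.7), np.float64(33.9)) rim (np.float64(-12.0), np.float64(-14.1))
```

Call:
servo_tool([
  [-2,-17,-1,0.027,0.001,-0.032,-0.4],
  [-2,-17,-1,0.028,0.001,-0.032,-0.4],
  [-2,-17,-1,0.028,0.001,-0.032,-0.4],
  [-2,-17,-1,0.028,0.001,-0.031,-0.4],
  [-2,-17,-1,0.029,0.001,-0.031,-0.4],
  [-2,-18,-1,0.029,0.001,-0.031,-0.4],
  [-2,-18,-1,0.029,0,-0.031,-0.4],
  [-2,-18,0,0.03,0,-0.031,-0.4],
  [-2,-18,0,0.03,0,-0.031,-0.4],
  [-2,-18,0,0.03,0,-0.03,-0.4],
  [-2,-16,0,0.031,0,-0.03,-0.4],
  [0,0,0,0,0,0,-0.4],
])

```text
t: 15.22
tcp_pos: [0.4885, 0.0812, 0.1596]
tool_rot: [0.938, 0.073, 0.339, -0.024]
force: [0.2, 0.5, -2.5]
finger_gap: 0.651
```

```bash
python3 - <<'E'
from kin import *; from h import *
st(); s=snap('wrist','w8')
rp=down(7.7-90,40,7.7); zp=rp.apply([0,0,1]); g=place(.0585,.035,.0235)
plan2(g-.165*zp,rp,1); plan2(g,rp,8)
E
```

```text
t 15.22 [0.4885 0.0812 0.1596] [[0.76, 0.154, 0.631], [0.121, -0.988, 0.095], [0.638, 0.004, -0.77]] F [ 0.2  0.5 -2.5] gap 0.651 q [-0.2   0.48  2.35  2.56  0.41 -1.31]
dist 10.996046738086603 rot 1.098535206829299
[[-6, 5, 8, -0.008, 0.005, 0.017]]
dist 172.75265411478526 rot 1.098535206829299
[[-1, 1, 22, -0.001, 0.001, 0.002], [-1, 1, 22, -0.001, 0.001, 0.002], [-1, 1, 22, -0.001, 0.001, 0.002], [-1, 1, 22, -0.001, 0.001, 0.002], [-1, 1, 22, -0.001, 0.001, 0.002], [-1, 1, 22, -0.001, 0.001, 0.002], [-1, 1, 22, -0.001, 0.001, 0.002], [-1, 1, 22, -0.001, 0.001, 0.002]]
```

View pics/w8.png

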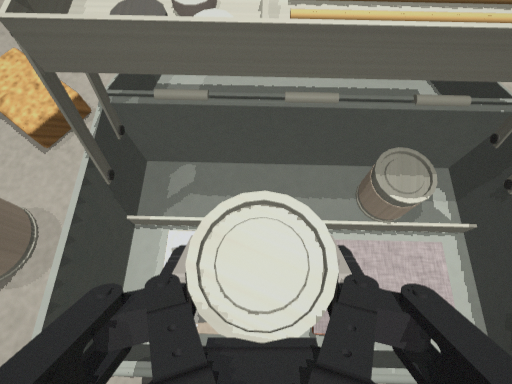

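The view shows the divider along row ~220, the bay floor behind it up to its rear edge at row ~164, the packed tin on the right at (403, 175), and plenty of room in the middle. I'll check the bay's x limits from these.

```bash
python3 - <<'E'
from kin import *; from h import *
s=dict(np.load('pics/w8.npz'))
def box(p): d=p[:2]-BC; return (d@EX*1e3).round(1),(d@EY*1e3).round(1)
for u,v in((150,217),(440,223)): print('divtop',box(onz(s,u,v,.027)))
for u,v in((150,162),(250,164),(340,165)): print('rear floor',box(onz(s,u,v,.005)))
print('side floor L/R',box(onz(s,145,165,.005)),box(onz(s,455,195,.005)))
print('packed',box(onz(s,405,168,.067)))
E
```

```text
divtop (np.float64(20.5), np.float64(153.1))
divtop (np.float64(20.9), np.float64(-138.0))
rear floor (np.float64(93.8), np.float64(172.5))
rear floor (np.float64(93.9), np.float64(55.8))
rear floor (np.float64(95.1), np.float64(-49.1))
side floor L/R (np.float64(89.7), np.float64(177.6)) (np.float64(60.5), np.float64(-175.0))
packed (np.float64(61.3), np.float64(-91.7))
```

Call:
servo_tool([
  [-3,3,12,-0.004,0.003,0.008,-0.4],
  [-3,2,18,-0.004,0.003,0.008,-0.4],
  [-1,1,20,0,0,0,-0.4],
  [0,0,20,0,0,0,-0.4],
  [0,0,20,0,0,0,-0.4],
  [0,0,18,0,0,0,-0.4],
  [0,0,10,0,0,0,-0.4],
  [0,0,0,0,0,0,-0.4],
])

```text
t: 15.93
tcp_pos: [0.5665, 0.0751, 0.0643]
tool_rot: [0.937, 0.055, 0.345, -0.017]
force: [-0.1, 1.2, -2.0]
finger_gap: 0.65
```

```bash
python3 - <<'E'
from kin import *; from h import *
st(); 
rp=down(7.7-90,40,7.7); g=place(.058,.035,.0235)
plan2(g,rp,1)
E
```

```text
t 15.93 [0.5665 0.0751 0.0643] [[0.756, 0.115, 0.645], [0.091, -0.993, 0.07], [0.648, 0.006, -0.761]] F [-0.1  1.2 -2. ] gap 0.65 q [-0.15  0.77  2.2   2.81  0.55 -1.5 ]
dist 51.55178105329258 rot 1.2351460848380542
[[-4, -12, 50, 0.017, -0.007, -0.011]]
```

Call:
servo_tool([
  [-2,-5,12,0.009,-0.004,-0.006,-0.4],
  [-1,-4,12,0.008,-0.003,-0.005,-0.4],
  [-1,-2,10,0,0,0,-0.4],
  [0,0,6,0,0,0,-0.4],
  [0,0,0,0,0,0,-0.4],
])

```text
t: 16.35
tcp_pos: [0.5912, 0.0859, 0.037]
tool_rot: [0.935, 0.059, 0.348, -0.021]
force: [0.6, -0.0, -2.8]
finger_gap: 0.653
```

```bash
python3 - <<'E'
from kin import *; from h import *
st(); 
rp=down(7.7-90,40,7.7); g=place(.058,.035,.0235)
plan2(g,rp,1)
E
```

```text
t 16.35 [0.5912 0.0859 0.037 ] [[0.751, 0.126, 0.649], [0.096, -0.992, 0.081], [0.654, 0.001, -0.757]] F [ 0.6 -0.  -2.8] gap 0.653 q [-0.12  0.84  2.14  2.83  0.56 -1.5 ]
dist 14.368088360761329 rot 0.9564444041155284
[[-6, -3, 13, 0.006, -0.014, -0.005]]
```

Call:
servo_tool([
  [-2,-1,4,0.006,-0.014,-0.005,-0.4],
  [-2,-1,4,0,0,0,-0.4],
  [-1,0,2,0,0,0,-0.4],
  [0,0,0,0,0,0,-0.4],
])

```text
t: 16.68
tcp_pos: [0.5965, 0.0872, 0.033]
tool_rot: [0.935, 0.062, 0.348, -0.022]
force: [-0.9, 0.5, -2.2]
finger_gap: 0.656
```

```bash
python3 - <<'E'
from kin import *; from h import *
st(); 
rp=down(7.7-90,40,7.7); g=place(.058,.035,.0235)
plan2(g,rp,1); snap('wrist','w9')
E
```

```text
t 16.68 [0.5965 0.0872 0.033 ] [[0.75, 0.131, 0.648], [0.1, -0.991, 0.085], [0.654, 0.001, -0.757]] F [-0.9  0.5 -2.2] gap 0.656 q [-0.12  0.85  2.13  2.83  0.55 -1.49]
dist 10.091284090769136 rot 0.8396544506295057
[[-8, -3, 6, 0.003, -0.014, -0.002]]
```

View pics/w9.png

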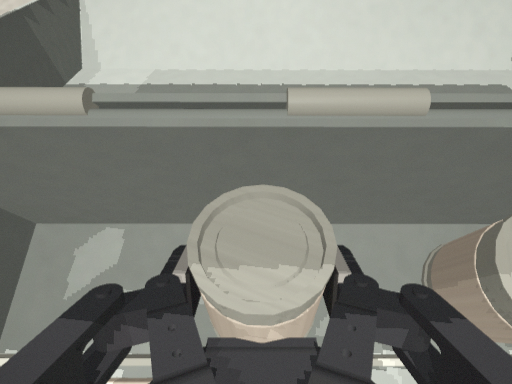

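The lid is about 13 px higher in the picture than before, at (262, 251) against (263, 265). The tin may have brushed the divider and pitched in the grip, so I'll quantify that.

```bash
python3 - <<'E'
from h import *
for n in('w6','w7','w8','w9'):
    s=dict(np.load(f'pics/{n}.npz')); f=s['frame']; a=cv2.resize(f[170:384,150:370],None,fx=3,fy=3); cv2.imwrite(f'pics/{n}z.png',a[...,::-1])
    c=f[:,262].astype(int)
a=np.hstack([cv2.imread(f'pics/{n}z.png')[:640,100:500] for n in('w8','w9')]); cv2.imwrite('pics/cmp.png',a[:600])
E
```

```text
(no output)
```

View pics/cmp.png

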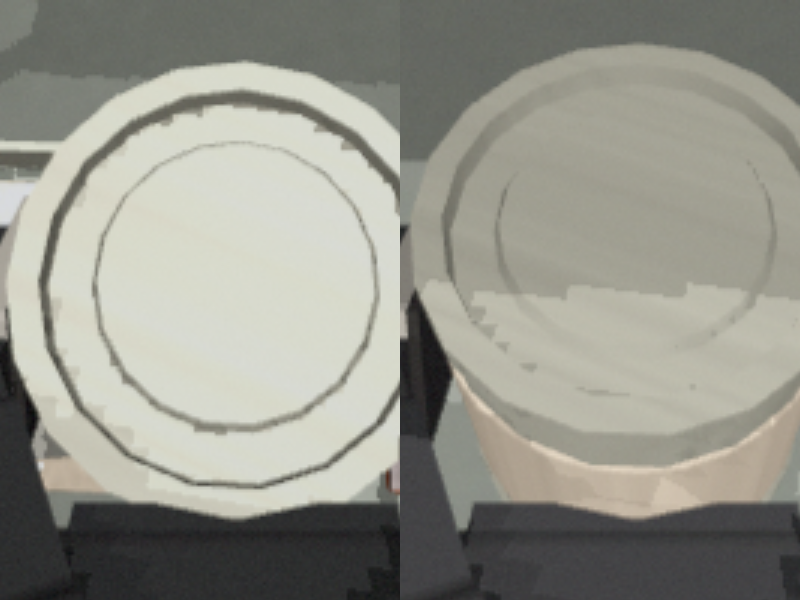

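```bash
python3 - <<'E'
from h import *
def st_at(n,p,r,axis0):
    s=dict(np.load(f'pics/{n}.npz'))
    yt=r.apply([0,1,0]); G=p-.021*r.apply([0,0,1])
    for ph in range(-20,31,5):
        R_=R.from_rotvec(np.radians(ph)*yt); ax=R_.apply(axis0)
        u=np.cross(yt,ax); c=G+.027*ax
        print(n,ph,'centre',proj(s,c).round(0),'lid rows',proj(s,c+.0285*u)[1].round(0),proj(s,c-.0285*u)[1].round(0),'cols',proj(s,c+.0285*yt)[0].round(0),proj(s,c-.0285*yt)[0].round(0), 'axis',ax.round(2))
r=R.from_matrix([[0.76,0.154,0.631],[0.121,-0.988,0.095],[0.638,0.004,-0.77]]);st_at('w8',np.array([.4885,.0812,.1596]),r,np.array([0,0,1.]))
r=R.from_matrix([[0.75,0.131,0.648],[0.1,-0.991,0.085],[0.654,0.001,-0.757]]);st_at('w9',np.array([.5965,.0872,.033]),r,np.array([0,0,1.]))
E
```

```text
w8 -20 centre [261. 236.] lid rows 309.0 184.0 cols 333.0 189.0 axis [0.34 0.05 0.94]
w8 -15 centre [261. 242.] lid rows 319.0 184.0 cols 334.0 188.0 axis [0.26 0.04 0.97]
w8 -10 centre [261. 247.] lid rows 328.0 185.0 cols 335.0 187.0 axis [0.17 0.03 0.98]
w8 -5 centre [261. 253.] lid rows 336.0 187.0 cols 335.0 186.0 axis [0.09 0.01 1.  ]
w8 0 centre [261. 259.] lid rows 344.0 190.0 cols 336.0 185.0 axis [0. 0. 1.]
w8 5 centre [261. 266.] lid rows 350.0 193.0 cols 336.0 185.0 axis [-0.09 -0.01  1.  ]
w8 10 centre [261. 272.] lid rows 356.0 197.0 cols 337.0 184.0 axis [-0.17 -0.03  0.98]
w8 15 centre [261. 279.] lid rows 360.0 203.0 cols 337.0 184.0 axis [-0.26 -0.04  0.97]
w8 20 centre [261. 285.] lid rows 364.0 209.0 cols 337.0 184.0 axis [-0.34 -0.05  0.94]
w8 25 centre [261. 292.] lid rows 366.0 215.0 cols 337.0 184.0 axis [-0.42 -0.07  0.91]
w8 30 centre [261. 298.] lid rows 367.0 223.0 cols 337.0 184.0 axis [-0.49 -0.08  0.87]
w9 -20 centre [260. 235.] lid rows 307.0 184.0 cols 332.0 189.0 axis [0.34 0.04 0.94]
w9 -15 centre [260. 241.] lid rows 316.0 184.0 cols 333.0 188.0 axis [0.26 0.03 0.97]
w9 -10 centre [260. 246.] lid rows 326.0 185.0 cols 334.0 187.0 axis [0.17 0.02 0.98]
w9 -5 centre [260. 252.] lid rows 334.0 187.0 cols 335.0 186.0 axis [0.09 0.01 1.  ]
w9 0 centre [260. 258.] lid rows 342.0 189.0 cols 335.0 185.0 axis [0. 0. 1.]
w9 5 centre [260. 264.] lid rows 349.0 192.0 cols 336.0 185.0 axis [-0.09 -0.01  1.  ]
w9 10 centre [260. 271.] lid rows 355.0 197.0 cols 336.0 184.0 axis [-0.17 -0.02  0.98]
w9 15 centre [260. 277.] lid rows 359.0 201.0 cols 337.0 184.0 axis [-0.26 -0.03  0.97]
w9 20 centre [260. 284.] lid rows 363.0 207.0 cols 337.0 184.0 axis [-0.34 -0.04  0.94]
w9 25 centre [260. 290.] lid rows 366.0 214.0 cols 337.0 184.0 axis [-0.42 -0.06  0.91]
w9 30 centre [260. 296.] lid rows 367.0 221.0 cols 337.0 184.0 axis [-0.5  -0.07  0.87]
```

The fit gives the tin pitched about 16° with its top to the rear. It clipped the divider lightly on the way in, and now hangs free just behind it with the rear bottom edge about 3 mm off the floor. Lowering it with a light grip lets the floor turn it upright. I'll do that in small steps and watch the force.

Call:
servo_tool([
  [0,0,0,0,0,0,-0.4],
  [-2,0,2,0,0,0,-0.4],
  [-2,0,2,0,0,0,-0.4],
  [0,0,0,0,0,0,-0.4],
], grip_force=22)

```text
t: 17.07
tcp_pos: [0.5978, 0.0872, 0.0313]
tool_rot: [0.934, 0.062, 0.353, -0.022]
force: [-0.8, -0.3, 3.2]
finger_gap: 0.65
```

```bash
python3 - <<'E'
from h import *
st()
E
```

```text
t 17.07 [0.5978 0.0872 0.0313] [[0.744, 0.131, 0.655], [0.099, -0.991, 0.085], [0.661, 0.002, -0.75]] F [-0.8 -0.3  3.2] gap 0.65 q [-0.12  0.86  2.13  2.83  0.57 -1.5 ]
```

Call:
servo_tool([
  [-3,0,2,0,0,0,-0.4],
  [-3,0,2,0,0,0,-0.4],
  [-3,0,2,0,0,0,-0.4],
])

```text
t: 17.32
tcp_pos: [0.5982, 0.0872, 0.0277]
tool_rot: [0.93, 0.061, 0.362, -0.022]
force: [-13.3, -3.2, 31.3]
finger_gap: 0.65
```

```bash
python3 - <<'E'
from h import *
st(); snap('wrist','w10')
E
```

```text
t 17.32 [0.5982 0.0872 0.0277] [[0.731, 0.13, 0.67], [0.098, -0.992, 0.086], [0.676, 0.003, -0.737]] F [-13.3  -3.2  31.3] gap 0.65 q [-0.13  0.88  2.14  2.85  0.62 -1.52]
```

View pics/w10.png

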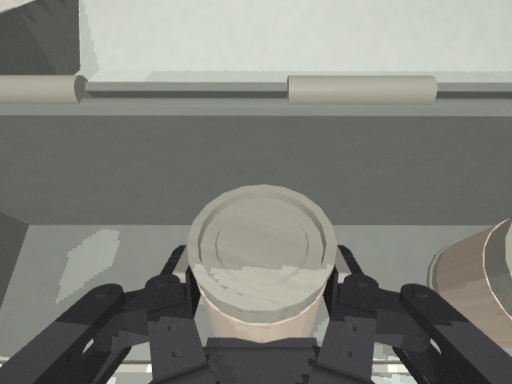

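The tin hasn't turned in the grip. Its leaning lid edge is now about at the rear wall, which explains the −13 N in x. I'll back off upward, tilt the tool a few degrees more to stand the tin up, and re-lower.

```bash
python3 - <<'E'
from kin import *; from h import *
p,r,s=cur(); q=s['q']
y=(p[:2]-BC)@EY; print('y',y)
rp=down(7.7-90,50,7.7); t=np.r_[BC+EX*.0735+EY*y,.040]
print(ik(t,rp,[q]))
plan2(p+[0,0,.008],r,1)
plan2(t,rp,4)
E
```

```text
y 0.031951920760904695
(array([-0.14574579,  0.92398456,  2.19575777,  2.85623104,  0.85168179,
       -1.56276737]), np.float64(3.1328984733854347e-19))
dist 8.0 rot 0.0
[[5, 0, -6, 0.0, 0.0, 0.0]]
dist 12.352192268173729 rot 7.488398887092235
[[2, 0, -2, 0.001, 0.033, -0.0], [2, 0, -2, 0.001, 0.033, -0.0], [2, 0, -2, 0.001, 0.033, -0.0], [2, 0, -2, 0.001, 0.033, -0.0]]
```

Call:
servo_tool([
  [4,0,-5,0,0,0,-0.4],
  [2,0,-3,0.001,0.033,0,-0.4],
  [1,0,-2,0.001,0.033,0,-0.4],
  [1,0,-1,0.001,0.033,0,-0.4],
  [0,0,-1,0.001,0.033,0,-0.4],
  [0,0,0,0,0,0,-0.4],
], grip_force=40)

```text
t: 17.87
tcp_pos: [0.5944, 0.0866, 0.0409]
tool_rot: [0.904, 0.06, 0.422, -0.028]
force: [-1.2, 0.1, -1.9]
finger_gap: 0.653
```

```bash
cat > tinp.py <<'E'
from h import *
from kin import BC,EX,EY
def report(n):
    s=snap('wrist',n); f=s['frame']; p,r,_=cur(); yt=r.apply([0,1,0]); G=p-.021*r.apply([0,0,1])
    print('G box',((G[:2]-BC)@EX*1e3).round(1),((G[:2]-BC)@EY*1e3).round(1),(G[2]*1e3).round(1),'tilt',np.degrees(np.arccos(-r.as_matrix()[2,2])).round(1))
    cv2.imwrite(f'pics/{n}z.png',cv2.resize(f[170:370,160:360],None,fx=3,fy=3)[...,::-1])
    for ph in range(-20,16,4):
        ax=R.from_rotvec(np.radians(ph)*yt).apply(np.r_[0,0,1]); u=np.cross(yt,ax); c=G+.027*ax
        print(ph,'c',proj(s,c).round(0),'rows',proj(s,c-.0285*u)[1].round(0),proj(s,c+.0285*u)[1].round(0))
E
python3 - <<'E'
from h import *
st(); from tinp import *; report('w11')
E
```

```text
t 17.87 [0.5944 0.0866 0.0409] [[0.636, 0.133, 0.76], [0.085, -0.991, 0.102], [0.767, -0.0, -0.642]] F [-1.2  0.1 -1.9] gap 0.653 q [-0.15  0.94  2.21  2.86  0.88 -1.57]
G box 55.2 31.8 54.6 tilt 50.1
-20 c [261. 226.] rows 185.0 286.0
-16 c [261. 229.] rows 184.0 294.0
-12 c [261. 233.] rows 183.0 303.0
-8 c [261. 237.] rows 183.0 311.0
-4 c [261. 241.] rows 184.0 318.0
0 c [261. 246.] rows 184.0 326.0
4 c [261. 250.] rows 186.0 333.0
8 c [261. 255.] rows 188.0 339.0
12 c [260. 260.] rows 190.0 345.0
```

View pics/w11.png

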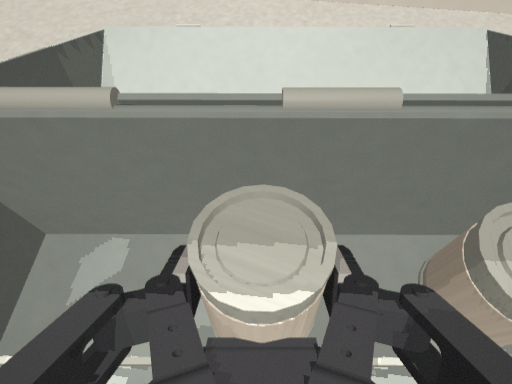

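Call:
servo_tool([
  [-2,0,4,0,0,0,-0.4],
  [-2,0,4,0,0,0,-0.4],
  [-1,0,2,0,0,0,-0.4],
  [0,0,0,0,0,0,-0.4],
])

```text
t: 18.25
tcp_pos: [0.6012, 0.0874, 0.0333]
tool_rot: [0.903, 0.06, 0.425, -0.028]
force: [-0.7, -0.6, -2.7]
finger_gap: 0.653
```

```bash
python3 - <<'E'
from tinp import *
st(); p,r,_=cur(); G=p-.021*r.apply([0,0,1]); print(((G[:2]-BC)@EX*1e3).round(1),G[2]*1e3)
E
```

```text
t 18.25 [0.6012 0.0874 0.0333] [[0.632, 0.133, 0.764], [0.085, -0.991, 0.102], [0.77, 0.001, -0.637]] F [-0.7 -0.6 -2.7] gap 0.653 q [-0.15  0.96  2.2   2.87  0.89 -1.58]
61.5 46.67367594502131
```

Call:
servo_tool([
  [-3,0,0,0,0,0,-0.4],
  [-3,0,0,0,0,0,-0.4],
  [0,0,0,0,0,0,-0.4],
], grip_force=22)

```text
t: 18.5
tcp_pos: [0.5996, 0.0871, 0.0296]
tool_rot: [0.902, 0.061, 0.427, -0.028]
force: [-1.6, 0.9, 0.6]
finger_gap: 0.653
```

```bash
python3 - <<'E'
from tinp import *
st(); p,r,_=cur(); G=p-.021*r.apply([0,0,1]); print(((G[:2]-BC)@EX*1e3).round(1),G[2]*1e3)
E
```

```text
t 18.5 [0.5996 0.0871 0.0296] [[0.627, 0.134, 0.767], [0.086, -0.991, 0.102], [0.774, 0.002, -0.633]] F [-1.6  0.9  0.6] gap 0.653 q [-0.15  0.97  2.2   2.87  0.92 -1.58]
59.7 42.921027413394114
```

Call:
servo_tool([
  [-3,0,0,0,0,0,-0.4],
  [-3,0,0,0,0,0,-0.4],
])

```text
t: 18.67
tcp_pos: [0.5992, 0.087, 0.0294]
tool_rot: [0.898, 0.062, 0.434, -0.028]
force: [0.4, 1.1, 9.2]
finger_gap: 0.652
```

```bash
python3 - <<'E'
from tinp import *
st(); report('w12')
E
```

```text
t 18.67 [0.5992 0.087  0.0294] [[0.615, 0.135, 0.777], [0.087, -0.991, 0.104], [0.784, 0.004, -0.621]] F [0.4 1.1 9.2] gap 0.652 q [-0.15  0.99  2.21  2.87  0.95 -1.59]
G box 59.0 31.7 42.3 tilt 51.6
-20 c [261. 227.] rows 187.0 285.0
-16 c [261. 230.] rows 186.0 293.0
-12 c [261. 233.] rows 185.0 302.0
-8 c [261. 237.] rows 185.0 310.0
-4 c [261. 242.] rows 185.0 318.0
0 c [261. 246.] rows 186.0 325.0
4 c [261. 251.] rows 187.0 332.0
8 c [261. 255.] rows 189.0 339.0
12 c [261. 260.] rows 191.0 345.0
```

View pics/w12z.png

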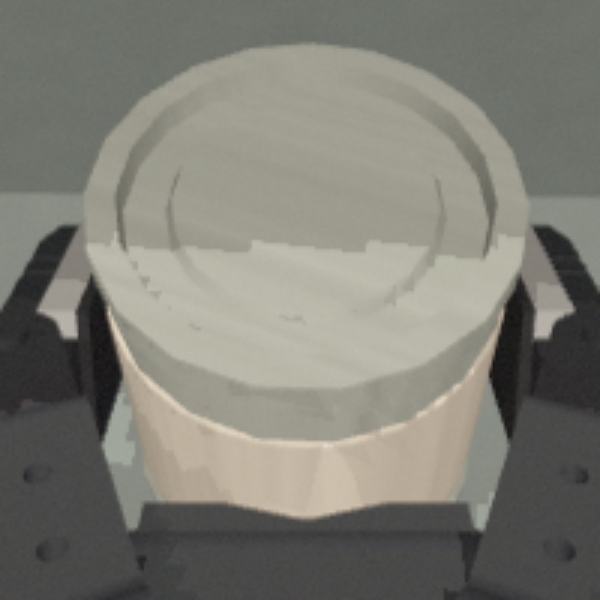

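```bash
cat > lid.py <<'E'
from h import *
from scipy.optimize import least_squares
from kin import BC,EX,EY
def solve(n,p,r,top,bot,w):
    s=dict(np.load(f'pics/{n}.npz')); yt=r.apply([0,1,0]); G=np.array(p)-.021*r.apply([0,0,1])
    e=np.cross(yt,[0,0,1.]); e/=np.linalg.norm(e)
    def f(v):
        ph,a,b=v; ax=R.from_rotvec(ph*yt).apply(np.r_[0,0,1]); u=np.cross(yt,ax); c=G+a*e+b*np.r_[0,0,1]
        W=max(proj(s,c+.0285*(np.cos(t)*yt+np.sin(t)*u))[0] for t in np.linspace(-1,1,41))-min(proj(s,c-.0285*(np.cos(t)*yt+np.sin(t)*u))[0] for t in np.linspace(-1,1,41))
        return [proj(s,c-.0285*u)[1]-top,proj(s,c+.0285*u)[1]-bot,W-w]
    o=least_squares(f,[-.1,0,.027],x_scale=[.1,.01,.01]); ph,a,b=o.x
    ax=R.from_rotvec(ph*yt).apply(np.r_[0,0,1]); c=G+a*e+b*np.r_[0,0,1]
    print(n,'lean',np.degrees(ph).round(1),'lid rel G(toward front?,up)',(a*1e3).round(1),(b*1e3).round(1),'lid z',c[2].round(4),'lid box x',((c[:2]-BC)@EX).round(4),'bottom c',((c-.062*ax)[2]).round(4),((c-.062*ax)[:2]-BC)@EX, 'res',np.abs(o.fun).max().round(2))
E
python3 - <<'E'
from lid import *
M=lambda a:R.from_matrix(a)
for n in('w8','w9','w11','w12'):
    s=dict(np.load(f'pics/{n}.npz')); f=s['frame']; cv2.imwrite(f'pics/{n}q.png',cv2.resize(f[175:355,175:350],None,fx=2.2,fy=2.2,interpolation=cv2.INTER_CUBIC)[...,::-1])
a=np.vstack([np.hstack([cv2.imread(f'pics/{n}q.png')[:290] for n in p]) for p in(('w8','w9'),('w11','w12'))]); cv2.imwrite('pics/cmp2.png',a); print(a.shape)
solve('w8',[.4885,.0812,.1596],M([[0.76,0.154,0.631],[0.121,-0.988,0.095],[0.638,0.004,-0.77]]),190.5,342,150)
solve('w9',[.5965,.0872,.033],M([[0.75,0.131,0.648],[0.1,-0.991,0.085],[0.654,0.001,-0.757]]),185,314,148)
solve('w12',[.5992,.087,.0294],M([[0.615,0.135,0.777],[0.087,-0.991,0.104],[0.784,0.004,-0.621]]),184.3,299,147.7)
E
```

```text
(580, 770, 3)
w8 lean -2.0 lid rel G(toward front?,up) -0.5 26.1 lid z 0.2019 lid box x -0.0478 bottom c 0.14 -0.04997984842057352 res 0.0
w9 lean -17.7 lid rel G(toward front?,up) -7.3 26.8 lid z 0.0757 lid box x 0.0666 bottom c 0.0166 0.04777418389521732 res 0.0
w12 lean -14.4 lid rel G(toward front?,up) -5.2 28.8 lid z 0.0712 lid box x 0.0643 bottom c 0.0111 0.048969212323560676 res 0.0
```

View pics/cmp2.png

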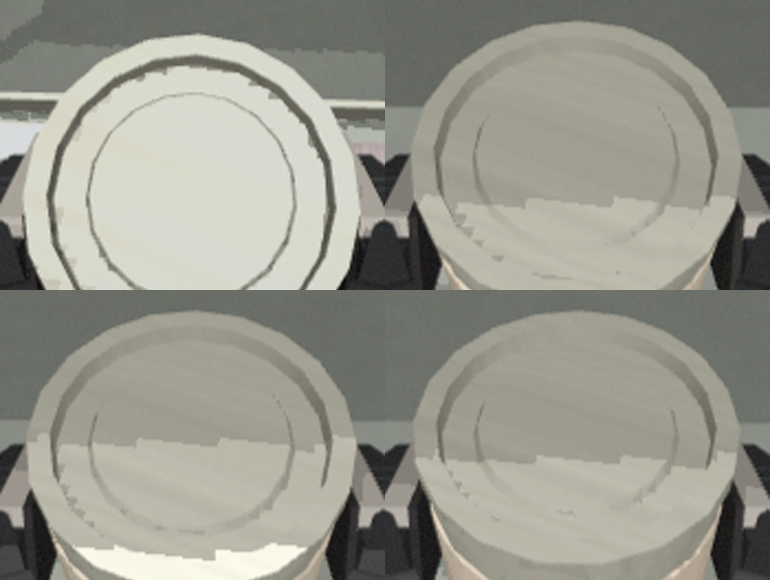

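```bash
python3 - <<'E'
from lid import *
f=dict(np.load('pics/w11.npz'))['frame']; cv2.imwrite('pics/w11q.png',cv2.resize(f[170:370,160:360],None,fx=3,fy=3,interpolation=cv2.INTER_CUBIC)[...,::-1])
solve('w11',[.5944,.0866,.0409],R.from_matrix([[0.636,0.133,0.76],[0.085,-0.991,0.102],[0.767,0,-0.642]]),186,308,148)
E
```

```text
w11 lean -12.7 lid rel G(toward front?,up) -4.1 28.0 lid z 0.0823 lid box x 0.0588 bottom c 0.0218 0.04516300359392444 res 0.0
```

View pics/w11q.png

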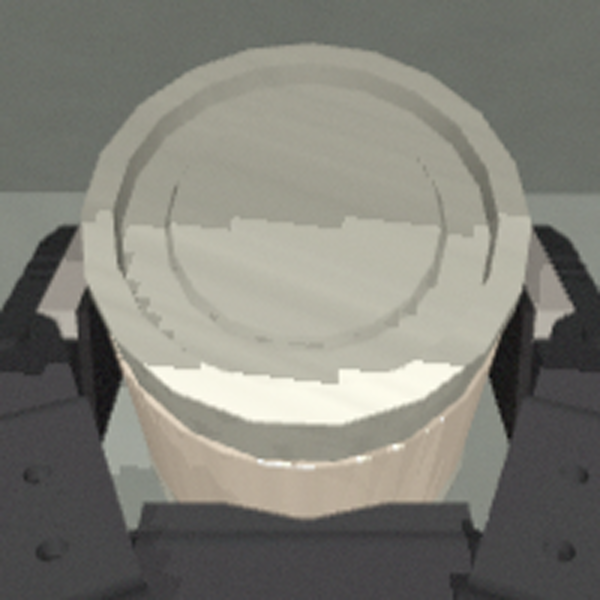

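The lean is now about −13°, with the rear bottom edge on the floor and the front edge at the divider's rear face. If I draw the tool forward, the divider and floor friction hold the bottom back and the top comes upright.

Call:
servo_tool([
  [-2,0,-2,0,0,0,-0.4],
  [-2,0,-3,0,0,0,-0.4],
  [-1,0,-2,0,0,0,-0.4],
], grip_force=25)

```text
t: 18.97
tcp_pos: [0.5983, 0.0869, 0.0315]
tool_rot: [0.894, 0.065, 0.442, -0.029]
force: [8.3, 3.5, -7.9]
finger_gap: 0.65
```

```bash
python3 - <<'E'
from tinp import *
st(); report('w13')
E
```

```text
t 18.97 [0.5983 0.0869 0.0315] [[0.6, 0.141, 0.787], [0.091, -0.99, 0.108], [0.795, 0.006, -0.607]] F [ 8.3  3.5 -7.9] gap 0.65 q [-0.16  1.    2.22  2.86  0.99 -1.6 ]
G box 58.1 31.5 44.3 tilt 52.7
-20 c [261. 225.] rows 186.0 282.0
-16 c [261. 228.] rows 185.0 291.0
-12 c [261. 232.] rows 185.0 299.0
-8 c [261. 236.] rows 184.0 307.0
-4 c [261. 240.] rows 184.0 315.0
0 c [261. 244.] rows 185.0 323.0
4 c [261. 249.] rows 186.0 330.0
8 c [261. 254.] rows 188.0 336.0
12 c [261. 258.] rows 189.0 343.0
```

View pics/w13z.png

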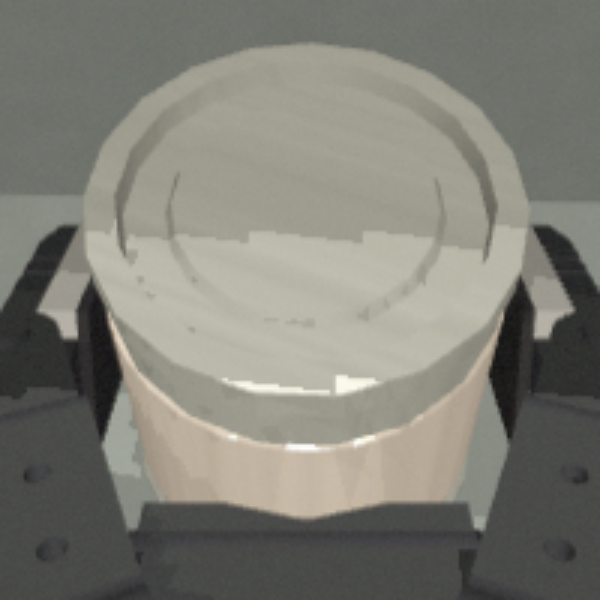

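Call:
servo_tool([
  [1,0,2,0,0,0,-0.4],
  [0,0,2,0,0,0,-0.4],
  [0,0,0,0,0,0,-0.4],
], grip_force=25)

```text
t: 19.27
tcp_pos: [0.6015, 0.0872, 0.0297]
tool_rot: [0.894, 0.064, 0.442, -0.028]
force: [0.5, 0.8, -1.2]
finger_gap: 0.653
```

```bash
python3 - <<'E'
from tinp import *
st(); report('w14')
E
```

```text
t 19.27 [0.6015 0.0872 0.0297] [[0.6, 0.14, 0.787], [0.09, -0.99, 0.108], [0.795, 0.006, -0.607]] F [ 0.5  0.8 -1.2] gap 0.653 q [-0.15  1.    2.21  2.86  0.98 -1.6 ]
G box 61.3 31.5 42.4 tilt 52.6
-20 c [261. 225.] rows 186.0 282.0
-16 c [261. 228.] rows 185.0 291.0
-12 c [261. 232.] rows 185.0 299.0
-8 c [261. 236.] rows 184.0 307.0
-4 c [261. 240.] rows 184.0 315.0
0 c [261. 244.] rows 185.0 323.0
4 c [261. 249.] rows 186.0 330.0
8 c [261. 254.] rows 188.0 336.0
12 c [261. 258.] rows 190.0 342.0
```

View pics/w14.png

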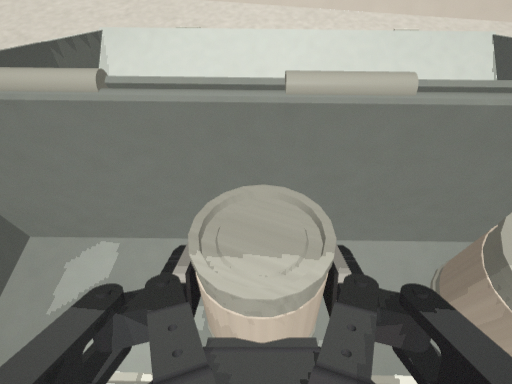

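Call:
servo_tool([
  [-1,0,1,0,0,0,-0.4],
  [0,0,0,0,0,0,0.31],
  [0,0,0,0,0,0,0.33],
], grip_force=20)

```text
t: 19.57
tcp_pos: [0.6012, 0.0872, 0.0294]
tool_rot: [0.894, 0.064, 0.443, -0.028]
force: [0.9, -0.1, -1.4]
finger_gap: 0.664
```

```bash
python3 - <<'E'
from tinp import *
st(); report('w15')
E
```

```text
t 19.57 [0.6012 0.0872 0.0294] [[0.599, 0.139, 0.788], [0.089, -0.99, 0.107], [0.796, 0.006, -0.606]] F [ 0.9 -0.1 -1.4] gap 0.664 q [-0.15  1.    2.21  2.87  0.98 -1.6 ]
G box 61.0 31.5 42.1 tilt 52.7
-20 c [261. 225.] rows 186.0 282.0
-16 c [261. 228.] rows 185.0 290.0
-12 c [261. 232.] rows 185.0 299.0
-8 c [261. 236.] rows 184.0 307.0
-4 c [261. 240.] rows 184.0 315.0
0 c [261. 244.] rows 185.0 322.0
4 c [261. 249.] rows 186.0 330.0
8 c [261. 253.] rows 187.0 336.0
12 c [261. 258.] rows 189.0 342.0
```

View pics/w15.png

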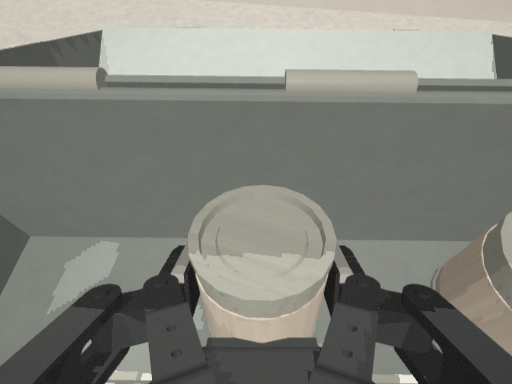

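Call:
servo_tool([
  [0,0,0,0,0,0,0.34],
  [0,0,0,0,0,0,0.36],
])

```text
t: 19.78
tcp_pos: [0.6011, 0.087, 0.029]
tool_rot: [0.894, 0.064, 0.443, -0.028]
force: [-0.9, -0.8, 0.1]
finger_gap: 0.68
```

```bash
python3 - <<'E'
from tinp import *
st(); report('w16')
E
```

```text
t 19.78 [0.6011 0.087  0.029 ] [[0.6, 0.139, 0.788], [0.089, -0.99, 0.107], [0.795, 0.006, -0.607]] F [-0.9 -0.8  0.1] gap 0.68 q [-0.15  1.    2.21  2.87  0.98 -1.6 ]
G box 60.8 31.4 41.7 tilt 52.7
-20 c [261. 225.] rows 186.0 282.0
-16 c [261. 228.] rows 185.0 291.0
-12 c [261. 232.] rows 185.0 299.0
-8 c [261. 236.] rows 184.0 307.0
-4 c [261. 240.] rows 184.0 315.0
0 c [261. 244.] rows 185.0 323.0
4 c [261. 249.] rows 186.0 330.0
8 c [261. 254.] rows 188.0 336.0
12 c [261. 258.] rows 190.0 342.0
```

View pics/w16.png

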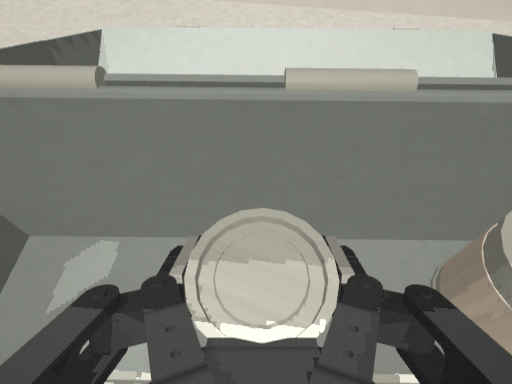

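The tin has settled in slack pads and the force is about zero. Next I'll check where it stands and whether it's upright.

```bash
python3 - <<'E'
from tinp import *
s=dict(np.load('pics/w16.npz'))
f=s['frame']; cv2.imwrite('pics/w16q.png',cv2.resize(f[195:365,165:360],None,fx=4,fy=3.5,interpolation=cv2.INTER_CUBIC)[...,::-1])
def box(p): d=p[:2]-BC; return (d@EX*1e3).round(1),(d@EY*1e3).round(1)
for v in(209,342): print(v,box(onz(s,262,v,.067)))
for u in(186,339): print(u,box(onz(s,u,275,.067)))
E
```

```text
209 (np.float64(77.9), np.float64(31.0))
342 (np.float64(26.8), np.float64(30.7))
186 (np.float64(49.0), np.float64(59.0))
339 (np.float64(49.4), np.float64(2.3))
```

View pics/w16q.png

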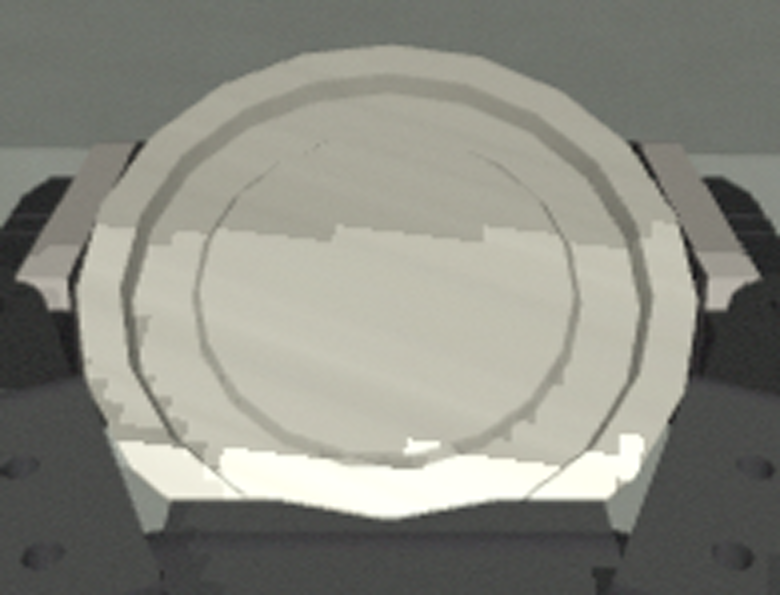

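```bash
python3 - <<'E'
from tinp import *
s=dict(np.load('pics/w16.npz'))
def box(p): d=p[:2]-BC; return (d@EX*1e3).round(1),(d@EY*1e3).round(1)
k=lambda x,y:(165+(x+.5)/4-.5,195+(y+.5)/3.5-.5)
for z in(.067,.063):
  print(z,'inner ring top/bot/left/right',[box(onz(s,*k(x,y),z)) for x,y in((388,132),(388,462),(197,295),(578,300))])
  print('outer',[box(onz(s,*k(x,y),z)) for x,y in((390,45),(78,300),(697,300))])
st()
E
```

```text
0.067 inner ring top/bot/left/right [(np.float64(66.8), np.float64(31.1)), (np.float64(31.4), np.float64(30.9)), (np.float64(47.6), np.float64(48.5)), (np.float64(47.3), np.float64(13.5))]
outer [(np.float64(78.7), np.float64(31.0)), (np.float64(47.0), np.float64(59.4)), (np.float64(47.4), np.float64(2.6))]
0.063 inner ring top/bot/left/right [(np.float64(68.9), np.float64(31.1)), (np.float64(32.2), np.float64(30.9)), (np.float64(48.9), np.float64(49.2)), (np.float64(48.7), np.float64(12.9))]
outer [(np.float64(81.2), np.float64(30.9)), (np.float64(48.3), np.float64(60.4)), (np.float64(48.8), np.float64(1.5))]
t 19.83 [0.6011 0.087  0.029 ] [[0.6, 0.139, 0.788], [0.089, -0.99, 0.107], [0.795, 0.006, -0.606]] F [ 0.3 -0.3 -0.5] gap 0.682 q [-0.15  1.    2.21  2.87  0.98 -1.6 ]
```

The lid's inner ring measures 35.4 × 35.0 mm on the horizontal plane at z = 0.067. So the tin stands upright on the bay floor at box (≈49, 31), clear of the packed tin at −92. I'll open fully and withdraw mostly upward.

Call:
servo_tool([
  [0,0,0,0,0,0,0.6],
  [0,0,0,0,0,0,1],
  [0,0,0,0,0,0,1],
  [3,0,-6,0,0,0,1],
  [7,0,-14,0,0,0,1],
  [8,0,-16,0,0,0,1],
  [8,0,-16,0,0,0,1],
  [8,0,-18,0,0,0,1],
  [8,0,-18,0,0,0,1],
  [4,0,-20,0,0,0,1],
  [0,0,-20,0,0,0,1],
  [0,0,0,0,0,0,1],
])

```text
t: 20.83
tcp_pos: [0.5227, 0.0779, 0.1488]
tool_rot: [0.894, 0.064, 0.442, -0.029]
force: [-0.5, 0.2, -0.5]
finger_gap: 0.998
```

```bash
python3 - <<'E'
from tinp import *
st(); s=snap('wrist','w17')
E
```

```text
t 20.83 [0.5227 0.0779 0.1488] [[0.6, 0.14, 0.787], [0.09, -0.99, 0.108], [0.795, 0.006, -0.607]] F [-0.5  0.2 -0.5] gap 0.998 q [-0.23  0.71  2.43  2.77  0.91 -1.57]
```

View pics/w17.png

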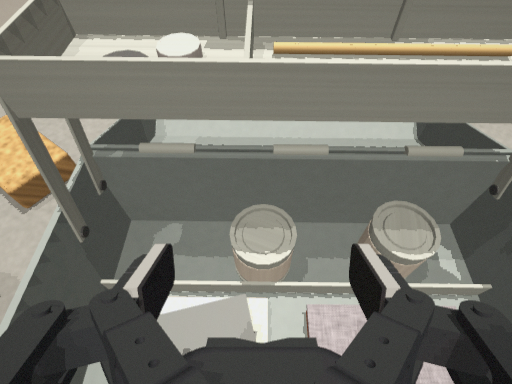

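The wrist view shows both tins standing upright in the rear bay, the new one at (263, 240) and the packed one at (405, 235), with the fingers clear. Now I'll route back to the handle, unwinding the wrist above the front of the box.

```bash
cat >> kin.py <<'E'
def show(W,N):
    for r,n in zip(path(W,[1]*(len(W)-1)),N): pass
    qs=[np.array(W[0])]
    for a,b,n in zip(W,W[1:],N): qs+=[np.array(a)+(np.array(b)-np.array(a))*k/n for k in range(1,n+1)]
    for i in range(1,len(qs)):
        p0,r0=tool(qs[i-1]);p,r=tool(qs[i]); print(i,p.round(3),r.apply([0,0,1]).round(2),'mm',round(np.linalg.norm(p-p0)*1e3),'rad',np.linalg.norm((r0.inv()*r).as_rotvec()).round(3))
E
python3 - <<'E'
from kin import *; from h import *
q=cur()[2]['q']; print(q.round(3))
D,c=ik(np.array([.672,.056,.315]),down(7.7),[[-.08,.55,1.18,0,1.41,-.21]]); print('D',D.round(3),c)
show([q,[-.2,.40,2.2,2.7,.4,-1.4],[-.2,.25,2.1,1.4,.35,-.9],[-.15,.3,1.8,.2,.5,-.4],D],[6,8,8,10])
E
```

```text
[-0.231  0.708  2.423  2.772  0.91  -1.574]
D [-0.082  0.526  1.198 -0.     1.418 -0.217] 3.579515308137897e-23
1 [0.532 0.074 0.155] [ 0.79  0.1  -0.61] mm 16 rad 0.011
2 [0.543 0.069 0.167] [ 0.79  0.09 -0.61] mm 17 rad 0.013
3 [0.553 0.064 0.182] [ 0.79  0.07 -0.61] mm 19 rad 0.016
4 [0.563 0.059 0.198] [ 0.79  0.06 -0.61] mm 20 rad 0.019
5 [0.573 0.052 0.217] [ 0.79  0.03 -0.61] mm 22 rad 0.022
6 [0.581 0.045 0.238] [ 0.79  0.01 -0.61] mm 24 rad 0.025
7 [0.583 0.06  0.246] [ 0.79  0.06 -0.6 ] mm 17 rad 0.107
8 [0.583 0.073 0.254] [ 0.79  0.11 -0.61] mm 15 rad 0.106
9 [0.581 0.084 0.26 ] [ 0.77  0.15 -0.61] mm 13 rad 0.106
10 [0.578 0.093 0.264] [ 0.76  0.18 -0.63] mm 10 rad 0.105
11 [0.573 0.099 0.268] [ 0.74  0.2  -0.64] mm 8 rad 0.105
12 [0.569 0.102 0.271] [ 0.72  0.21 -0.66] mm 7 rad 0.104
13 [0.564 0.103 0.274] [ 0.7   0.21 -0.68] mm 6 rad 0.104
14 [0.559 0.1   0.277] [ 0.68  0.21 -0.7 ] mm 6 rad 0.105
15 [0.567 0.104 0.278] [ 0.66  0.22 -0.72] mm 9 rad 0.098
16 [0.574 0.104 0.278] [ 0.64  0.22 -0.74] mm 7 rad 0.097
17 [0.581 0.102 0.278] [ 0.61  0.21 -0.76] mm 7 rad 0.097
1
[... 165 characters left out ...]
rad 0.098
21 [0.611 0.063 0.282] [ 0.54  0.08 -0.84] mm 17 rad 0.099
22 [0.621 0.047 0.287] [ 0.53  0.02 -0.85] mm 20 rad 0.1
23 [0.63  0.051 0.286] [ 0.48  0.03 -0.88] mm 10 rad 0.057
24 [0.638 0.054 0.286] [ 0.43  0.04 -0.9 ] mm 9 rad 0.056
25 [0.646 0.057 0.287] [ 0.38  0.05 -0.92] mm 8 rad 0.056
26 [0.652 0.058 0.288] [ 0.33  0.05 -0.94] mm 7 rad 0.056
27 [0.657 0.059 0.29 ] [ 0.28  0.05 -0.96] mm 6 rad 0.056
28 [0.662 0.059 0.293] [ 0.22  0.05 -0.97] mm 5 rad 0.057
29 [0.665 0.059 0.297] [ 0.17  0.04 -0.99] mm 5 rad 0.057
30 [0.668 0.058 0.302] [ 0.11  0.03 -0.99] mm 6 rad 0.057
31 [0.67  0.057 0.308] [ 0.06  0.01 -1.  ] mm 6 rad 0.058
32 [0.672 0.056 0.315] [-0. -0. -1.] mm 7 rad 0.058
```

```bash
python3 - <<'E'
from kin import *; from h import *
q=cur()[2]['q']
D,c=ik(np.array([.672,.056,.33]),down(7.7),[[-.08,.55,1.18,0,1.41,-.21]])
W=[q,[-.23,.35,2.38,2.72,.6,-1.45],[-.22,.1,2.3,2.6,.4,-1.35],[-.2,.0,2.2,1.4,.35,-.9],[-.15,.12,1.9,.2,.5,-.4],D]
show(W,[5,6,10,10,12])
print(path(W[:3],[5,6]))
E
```

```text
1 [0.522 0.075 0.166] [ 0.8  0.1 -0.6] mm 22 rad 0.017
2 [0.522 0.072 0.188] [ 0.81  0.09 -0.58] mm 22 rad 0.018
3 [0.522 0.069 0.21 ] [ 0.82  0.07 -0.57] mm 22 rad 0.02
4 [0.52  0.066 0.233] [ 0.82  0.06 -0.56] mm 23 rad 0.021
5 [0.516 0.062 0.255] [ 0.83  0.04 -0.55] mm 23 rad 0.023
6 [0.518 0.062 0.271] [ 0.84  0.04 -0.54] mm 16 rad 0.023
7 [0.519 0.062 0.287] [ 0.85  0.04 -0.52] mm 16 rad 0.023
8 [0.52  0.061 0.304] [ 0.86  0.03 -0.5 ] mm 17 rad 0.024
9 [0.52  0.06  0.321] [ 0.87  0.02 -0.49] mm 17 rad 0.024
10 [0.52  0.059 0.338] [ 0.88  0.02 -0.47] mm 17 rad 0.025
11 [0.518 0.058 0.355] [ 0.89  0.01 -0.45] mm 18 rad 0.026
12 [0.519 0.069 0.358] [ 0.89  0.05 -0.46] mm 12 rad 0.081
13 [0.518 0.08  0.36 ] [ 0.88  0.08 -0.47] mm 11 rad 0.081
14 [0.516 0.089 0.362] [ 0.87  0.11 -0.48] mm 10 rad 0.08
15 [0.514 0.097 0.362] [ 0.86  0.14 -0.49] mm 8 rad 0.08
16 [0.511 0.104 0.362] [ 0.85  0.16 -0.51] mm 7 rad 0.08
17 [0.508 0.109 0.362] [ 0.83  0.18 -0.52] mm 6 rad 0.08
18 [0.505 0.112 0.361] [ 0.82  0.19 -0.54] mm 5 rad 0.079
19 [0.501 0.114 0.36 ] [ 0.8   0.19 -0.56] mm 4 rad 0.079
2
[... 1094 characters left out ...]
 mm 9 rad 0.054
39 [0.646 0.061 0.33 ] [ 0.21  0.04 -0.98] mm 8 rad 0.054
40 [0.653 0.06  0.329] [ 0.16  0.03 -0.99] mm 8 rad 0.054
41 [0.66  0.059 0.329] [ 0.11  0.02 -0.99] mm 7 rad 0.054
42 [0.666 0.058 0.329] [ 0.05  0.01 -1.  ] mm 6 rad 0.054
43 [0.672 0.056 0.33 ] [-0. -0. -1.] mm 6 rad 0.055
[[18, 3, -12, -0.01, 0.013, -0.005], [18, 3, -13, -0.012, 0.013, -0.004], [17, 3, -14, -0.014, 0.013, -0.004], [17, 4, -15, -0.017, 0.013, -0.004], [16, 4, -16, -0.019, 0.013, -0.003], [14, 1, -7, -0.005, 0.018, -0.014], [14, 2, -8, -0.006, 0.018, -0.014], [14, 2, -8, -0.008, 0.018, -0.014], [14, 3, -8, -0.009, 0.018, -0.014], [14, 3, -9, -0.011, 0.018, -0.014], [14, 4, -9, -0.013, 0.018, -0.014]]
```

Call:
servo_tool([
  [18,3,-12,-0.01,0.013,-0.005,1],
  [18,3,-13,-0.012,0.013,-0.004,1],
  [17,3,-14,-0.014,0.013,-0.004,1],
  [17,4,-15,-0.017,0.013,-0.004,1],
  [16,4,-16,-0.019,0.013,-0.003,1],
  [14,1,-7,-0.005,0.018,-0.014,1],
  [14,2,-8,-0.006,0.018,-0.014,1],
  [14,2,-8,-0.008,0.018,-0.014,1],
  [14,3,-8,-0.009,0.018,-0.014,1],
  [14,3,-9,-0.011,0.018,-0.014,1],
  [14,4,-9,-0.013,0.018,-0.014,1],
])

```text
t: 21.8
tcp_pos: [0.5319, 0.056, 0.3601]
tool_rot: [0.848, 0.08, 0.522, 0.048]
force: [0.9, -0.4, -0.9]
finger_gap: 0.998
```

```bash
python3 - <<'E'
from kin import *; from h import *
st(); q=cur()[2]['q']
print(path([q,[-.2,.0,2.2,1.4,.35,-.9]],[11]))
E
```

```text
t 21.8 [0.5319 0.056  0.3601] [[0.443, 0.085, 0.893], [0.186, -0.983, 0.002], [0.877, 0.165, -0.451]] F [ 0.9 -0.4 -0.9] gap 0.998 q [-0.21  0.11  2.28  2.62  0.39 -1.37]
[[4, -10, -2, 0.036, 0.003, -0.064], [4, -9, -2, 0.034, 0.001, -0.065], [3, -9, -2, 0.032, -0.001, -0.066], [2, -8, -2, 0.03, -0.003, -0.066], [2, -7, -2, 0.028, -0.005, -0.067], [1, -6, -2, 0.025, -0.007, -0.067], [0, -5, -2, 0.023, -0.009, -0.068], [0, -4, -2, 0.021, -0.011, -0.068], [-1, -4, -3, 0.019, -0.013, -0.068], [-2, -3, -3, 0.017, -0.015, -0.068], [-2, -2, -3, 0.014, -0.017, -0.068]]
```

Call:
servo_tool([
  [4,-10,-2,0.036,0.003,-0.064,1],
  [4,-9,-2,0.034,0.001,-0.065,1],
  [3,-9,-2,0.032,-0.001,-0.066,1],
  [2,-8,-2,0.03,-0.003,-0.066,1],
  [2,-7,-2,0.028,-0.005,-0.067,1],
  [1,-6,-2,0.025,-0.007,-0.067,1],
  [0,-5,-2,0.023,-0.009,-0.068,1],
  [0,-4,-2,0.021,-0.011,-0.068,1],
  [-1,-4,-3,0.019,-0.013,-0.068,1],
  [-2,-3,-3,0.017,-0.015,-0.068,1],
  [-2,-2,-3,0.014,-0.017,-0.068,1],
])

```text
t: 22.72
tcp_pos: [0.5044, 0.1164, 0.3663]
tool_rot: [0.766, 0.463, 0.428, 0.13]
force: [-0.3, 0.0, -0.2]
finger_gap: 0.999
```

```bash
python3 - <<'E'
from kin import *; from h import *
st(); q=cur()[2]['q']
print(path([q,[-.15,.12,1.9,.2,.5,-.4]],[10]))
E
```

```text
t 22.72 [0.5044 0.1164 0.3663] [[0.206, 0.597, 0.775], [0.82, -0.538, 0.196], [0.534, 0.595, -0.6]] F [-0.3  0.  -0.2] gap 0.999 q [-0.2   0.    2.18  1.35  0.36 -0.88]
[[1, 1, 6, 0.029, -0.008, -0.067], [0, 2, 6, 0.028, -0.012, -0.067], [-2, 2, 5, 0.028, -0.016, -0.066], [-4, 3, 5, 0.027, -0.02, -0.066], [-5, 3, 5, 0.026, -0.024, -0.065], [-7, 4, 4, 0.025, -0.028, -0.064], [-9, 4, 4, 0.024, -0.032, -0.063], [-10, 5, 4, 0.022, -0.036, -0.062], [-12, 5, 3, 0.021, -0.04, -0.06], [-13, 6, 3, 0.019, -0.044, -0.059]]
```

Call:
servo_tool([
  [1,1,6,0.029,-0.008,-0.067,1],
  [0,2,6,0.028,-0.012,-0.067,1],
  [-2,2,5,0.028,-0.016,-0.066,1],
  [-4,3,5,0.027,-0.02,-0.066,1],
  [-5,3,5,0.026,-0.024,-0.065,1],
  [-7,4,4,0.025,-0.028,-0.064,1],
  [-9,4,4,0.024,-0.032,-0.063,1],
  [-10,5,4,0.022,-0.036,-0.062,1],
  [-12,5,3,0.021,-0.04,-0.06,1],
  [-13,6,3,0.019,-0.044,-0.059,1],
])

```text
t: 23.55
tcp_pos: [0.5688, 0.0599, 0.3437]
tool_rot: [0.626, 0.718, 0.199, 0.231]
force: [-0.0, -0.1, -1.1]
finger_gap: 1.001
```

```bash
python3 - <<'E'
from kin import *; from h import *
st(); plan2([.672,.052,.32],down(7.7),11)
E
```

```text
t 23.55 [0.5688 0.0599 0.3437] [[-0.111, 0.807, 0.58], [0.99, 0.138, -0.003], [-0.082, 0.575, -0.814]] F [-0.  -0.1 -1.1] gap 1.001 q [-0.13  0.14  1.88  0.15  0.52 -0.37]
dist 106.18146029887578 rot 35.47997005492335
[[-2, 6, 7, 0.056, 0.008, 0.0], [-2, 7, 7, 0.056, 0.008, 0.0], [-2, 7, 6, 0.056, 0.008, 0.0], [-2, 7, 6, 0.056, 0.008, 0.0], [-2, 8, 6, 0.056, 0.008, 0.0], [-2, 8, 5, 0.056, 0.008, 0.0], [-2, 8, 5, 0.056, 0.008, 0.0], [-2, 8, 4, 0.056, 0.008, 0.0], [-2, 9, 4, 0.056, 0.008, 0.0], [-2, 9, 3, 0.056, 0.008, 0.0], [-2, 9, 3, 0.056, 0.008, 0.0]]
```

Call:
servo_tool([
  [-2,6,6,0.056,0.008,0,1],
  [-2,7,6,0.056,0.008,0,1],
  [-2,7,6,0.056,0.008,0,1],
  [-2,7,6,0.056,0.008,0,1],
  [-2,8,6,0.056,0.008,0,1],
  [-2,8,5,0.056,0.008,0,1],
  [-2,8,5,0.056,0.008,0,1],
  [-2,8,4,0.056,0.008,0,1],
  [-2,9,4,0.056,0.008,0,1],
  [-2,9,3,0.056,0.008,0,1],
  [-2,9,3,0.056,0.008,0,1],
  [0,0,0,0,0,0,1],
])

```text
t: 24.55
tcp_pos: [0.6822, 0.054, 0.3095]
tool_rot: [0.655, 0.756, -0.014, -0.017]
force: [-0.0, 0.0, -0.7]
finger_gap: 1.0
```

```bash
python3 - <<'E'
from kin import *; from h import *
st(); snap('wrist','w18'); plan2([.6722,.052,.2323],down(7.7),1)
E
```

```text
t 24.55 [0.6822 0.054  0.3095] [[-0.142, 0.989, -0.045], [0.99, 0.142, 0.001], [0.007, -0.044, -0.999]] F [-0.   0.  -0.7] gap 1.0 q [-0.08  0.57  1.14 -0.    1.48 -0.23]
dist 77.82164636316828 rot 2.6256202128971293
[[-2, -5, 78, -0.044, -0.007, 0.009]]
```

View pics/w18.png

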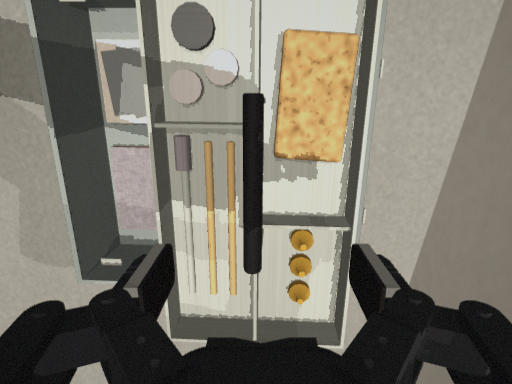

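The wrist view shows the tray still open with the handle centred between the fingers at (253, 185) and the block in place. Next I'll descend and grasp.

Call:
servo_tool([
  [0,-3,4,-0.022,-0.004,0.005,1],
  [0,-3,14,-0.022,-0.003,0.004,1],
  [-1,0,18,0,0,0,1],
  [-1,0,16,0,0,0,1],
  [0,0,10,0,0,0,1],
  [0,0,0,0,0,0,1],
])

```text
t: 25.1
tcp_pos: [0.6721, 0.0543, 0.245]
tool_rot: [0.657, 0.754, 0.002, 0.001]
force: [0.3, -1.0, -0.4]
finger_gap: 1.001
```

```bash
python3 - <<'E'
from kin import *; from h import *
st(); plan2([.6722,.052,.2323],down(7.7),1)
E
```

```text
t 25.1 [0.6721 0.0543 0.245 ] [[-0.136, 0.991, 0.003], [0.991, 0.136, 0.002], [0.002, 0.003, -1.0]] F [ 0.3 -1.  -0.4] gap 1.001 q [-0.09  0.58  1.29  0.    1.27 -0.22]
dist 12.891629771417069 rot 0.23102164310351436
[[-2, 0, 13, 0.003, -0.002, 0.002]]
```

Call:
servo_tool([
  [0,0,7,0,0,0,1],
  [0,0,6,0,0,0,0.5],
  [0,0,0,0,0,0,0],
  [0,0,0,0,0,0,-0.4],
  [0,0,0,0,0,0,-0.6],
  [0,0,0,0,0,0,-0.8],
  [0,0,0,0,0,0,-1],
  [0,0,0,0,0,0,-1],
  [0,0,0,0,0,0,-1],
], grip_force=50)

```text
t: 25.85
tcp_pos: [0.6729, 0.0549, 0.2345]
tool_rot: [0.657, 0.754, 0.004, 0.003]
force: [0.2, 0.5, -2.4]
finger_gap: 0.142
```

```bash
python3 - <<'E'
from h import *
st(); p=cur()[0]; print(ang(p)); arc(1.78,0,18)
E
```

```text
t 25.85 [0.6729 0.0549 0.2345] [[-0.136, 0.991, 0.008], [0.991, 0.136, 0.002], [0.001, 0.009, -1.0]] F [ 0.2  0.5 -2.4] gap 0.142 q [-0.08  0.59  1.3   0.    1.24 -0.22]
(np.float64(1.7766182276267966), np.float64(150.92372933284003), np.float64(111.6506954526391))
[0, -12, -2] [0, -12, -1] [0, -12, 0] [0, -12, 1] [0, -12, 2] [0, -11, 3] [0, -11, 4] [0, -11, 5] [0, -10, 6] [0, -9, 7] [0, -8, 8] [0, -8, 9] [0, -7, 10] [0, -6, 10] [0, -5, 11] [0, -3, 11] [0, -2, 12] [0, -1, 12]
```

Call:
servo_tool([
  [0,-6,-1,0,0,0,-1],
  [0,-11,-2,0,0,0,-1],
  [0,-12,-1,0,0,0,-1],
  [0,-12,0,0,0,0,-1],
  [0,-12,1,0,0,0,-1],
  [0,-12,2,0,0,0,-1],
  [0,-11,3,0,0,0,-1],
])

```text
t: 26.43
tcp_pos: [0.5963, 0.0449, 0.2294]
tool_rot: [0.657, 0.754, 0.006, 0.004]
force: [3.0, 0.5, -12.5]
finger_gap: 0.143
```

```bash
python3 - <<'E'
from h import *
st(); p=cur()[0]-[0,0,.002]; a=ang(p); print(a); arc(a[0],a[0]-.8,8)
E
```

```text
t 26.43 [0.5963 0.0449 0.2294] [[-0.136, 0.991, 0.014], [0.991, 0.136, 0.004], [0.002, 0.014, -1.0]] F [  3.    0.5 -12.5] gap 0.143 q [-0.11  0.49  1.52  0.01  1.13 -0.25]
(np.float64(1.1237530138119114), np.float64(73.6179728112974), np.float64(104.61163964180538))
[0, -11, 5] [0, -10, 6] [0, -10, 7] [0, -9, 8] [0, -8, 9] [0, -7, 10] [0, -6, 10] [0, -5, 11]
```

Call:
servo_tool([
  [0,-11,5,0,0,0,-1],
  [0,-10,6,0,0,0,-1],
  [0,-10,7,0,0,0,-1],
  [0,-9,8,0,0,0,-1],
  [0,-8,9,0,0,0,-1],
  [0,-6,8,0,0,0,-1],
])

```text
t: 26.93
tcp_pos: [0.5393, 0.0374, 0.1789]
tool_rot: [0.658, 0.753, 0.007, 0.005]
force: [4.9, 1.4, -9.0]
finger_gap: 0.139
```

```bash
python3 - <<'E'
from h import *
st(); p=cur()[0]-[0,0,.002]; a=ang(p); print(a); arc(a[0],0,8)
E
```

```text
t 26.93 [0.5393 0.0374 0.1789] [[-0.134, 0.991, 0.017], [0.991, 0.134, 0.005], [0.002, 0.017, -1.0]] F [ 4.9  1.4 -9. ] gap 0.139 q [-0.14  0.48  1.71  0.01  0.94 -0.28]
(np.float64(0.4745722248457815), np.float64(16.12475972447611), np.float64(54.053450426568325))
[0, -3, 6] [0, -3, 6] [0, -3, 7] [0, -2, 7] [0, -2, 7] [0, -1, 7] [0, -1, 7] [0, -1, 7]
```

Call:
servo_tool([
  [0,-4,8,0,0,0,-1],
  [0,-3,8,0,0,0,-1],
  [0,-2,8,0,0,0,-1],
  [0,-2,7,0,0,0,-1],
  [0,-1,6,0,0,0,-1],
  [0,-1,4,0,0,0,-1],
])

```text
t: 27.43
tcp_pos: [0.524, 0.0354, 0.1319]
tool_rot: [0.658, 0.753, 0.007, 0.004]
force: [3.4, 1.6, -6.7]
finger_gap: 0.139
```

```bash
python3 - <<'E'
from h import *
st(); p=cur()[0]-[0,0,.002]; a=ang(p); print(a)
E
```

```text
t 27.43 [0.524  0.0354 0.1319] [[-0.133, 0.991, 0.015], [0.991, 0.133, 0.005], [0.003, 0.015, -1.0]] F [ 3.4  1.6 -6.7] gap 0.139 q [-0.15  0.54  1.79  0.01  0.8  -0.29]
(np.float64(0.05933586893080576), np.float64(0.6640433591975597), np.float64(7.086221581320149))
```

Call:
servo_tool([
  [0,0,3,0,0,0,-1],
  [0,0,3,0,0,0,-1],
  [0,0,2,0,0,0,-1],
  [0,0,2,0,0,0,-1],
  [0,0,2,0,0,0,-1],
])

```text
t: 27.85
tcp_pos: [0.5235, 0.0354, 0.1246]
tool_rot: [0.658, 0.753, 0.006, 0.004]
force: [-3.1, -0.7, 7.9]
finger_gap: 0.141
```

```bash
python3 - <<'E'
from h import *
st(); p=cur()[0]-[0,0,.002]; a=ang(p); print(a)
E
```

```text
t 27.85 [0.5235 0.0354 0.1246] [[-0.135, 0.991, 0.013], [0.991, 0.135, 0.004], [0.002, 0.014, -1.0]] F [-3.1 -0.7  7.9] gap 0.141 q [-0.15  0.55  1.79  0.01  0.79 -0.29]
(np.float64(-0.0019108395010133047), np.float64(0.15969819912490915), np.float64(-0.23759439568116214))
```

The tray is home: the angle is about 0 and the force has reversed to +7.9 N. I'll release and lift away.

Call:
servo_tool([
  [0,0,0,0,0,0,-0.6],
  [0,0,0,0,0,0,0],
  [0,0,0,0,0,0,1],
  [0,0,0,0,0,0,1],
  [0,0,-6,0,0,0,1],
  [0,0,-18,0,0,0,1],
  [0,0,-25,0,0,0,1],
  [0,0,-30,0,0,0,1],
  [0,0,-30,0,0,0,1],
  [0,0,-25,0,0,0,1],
  [0,0,0,0,0,0,1],
])

```text
t: 28.77
tcp_pos: [0.5221, 0.0349, 0.2679]
tool_rot: [0.658, 0.753, 0.006, 0.004]
force: [1.3, 0.6, 0.1]
finger_gap: 1.0
```

```bash
python3 - <<'E'
from tinp import *
st(); s=snap('wrist','w19'); s2=snap('scene','s19'); t=snap('top','t19')
a=np.hstack([s['frame'],s2['frame']]); cv2.imwrite('pics/fin.png',cv2.resize(a,(800,300),interpolation=cv2.INTER_AREA)[...,::-1])
E
```

```text
t 28.77 [0.5221 0.0349 0.2679] [[-0.135, 0.991, 0.014], [0.991, 0.135, 0.004], [0.002, 0.014, -1.0]] F [1.3 0.6 0.1] gap 1.0 q [-0.15  0.34  1.65  0.01  1.14 -0.29]
```

View pics/w19.png

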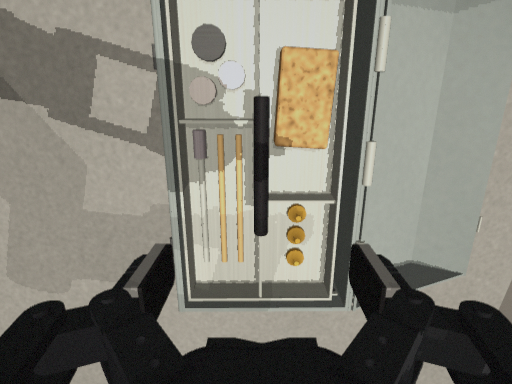

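View pics/s19.png

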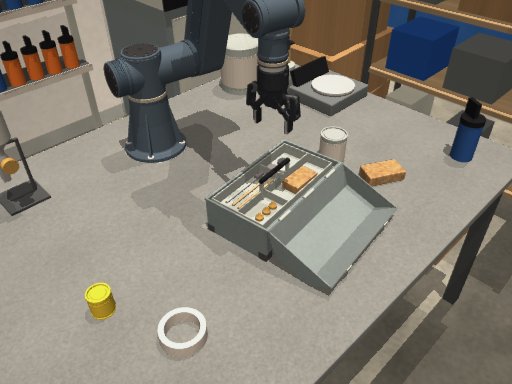

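The tray is shut, the block is in it, and the bystanders have not moved. As a last check I'll compare the box region with the first scene picture.

```bash
python3 - <<'E'
from h import *
a=dict(np.load('pics/scene0.npz'))['frame'].astype(int);b=dict(np.load('pics/s19.npz'))['frame'].astype(int)
d=np.abs(a-b).max(2)>40; print('box diff px',d[140:290,205:400].sum(),'bystanders',d[280:360,80:215].sum(),d[120:190,315:410].sum())
def h(f): m=f.max(2)<40; m[:150]=0;m[190:]=0;m[:,:255]=0;m[:,295:]=0; y,x=np.nonzero(m); return x.mean(),y.mean(),len(x)
print(h(a),h(b)); st(); manip.sign_off()
E
```

```text
box diff px 1223 bystanders 80 0
(np.float64(274.1021897810219), np.float64(170.4890510948905), 137) (np.float64(273.84722222222223), np.float64(170.65277777777777), 144)
t 28.92 [0.5186 0.0354 0.2625] [[-0.135, 0.991, 0.003], [0.991, 0.135, 0.005], [0.005, 0.004, -1.0]] F [ 0.6  0.1 -0.4] gap 1.002 q [-0.15  0.35  1.66  0.01  1.13 -0.29]
the job is handed in; nothing more can be done
```

The job is done and handed in at about 29 s. I opened the tray to its stop, stood the small steel tin in the rear bay beside the packed one, lowered the tray under grip until it was home, and released it.

**Last checks:**
- **Tray:** the arm angle is about 0, and the force reversed to about +8 N as the tray seated. The handle is within 0.3 px of its first position in the scene picture.
- **Tin:** before I closed the tray, it stood upright on the bay floor at box x ≈ 49 mm, y ≈ 31 mm. The packed tin stands at y ≈ −92 mm.
- **Other things:** the sanding block is in the tray, and the large tin, tape and yellow tin look unmoved. The image comparison was not fully clean: 1223 changed pixels around the box and 80 around the yellow tin and tape. I put these down to shadow and the removed tin without checking them.
- **Robot:** the gripper is open and clear, with about zero force.

**What went wrong:**
- **Tilt in the grip:** while going in, the tin tilted about 16° in the grip, probably from clipping the divider. My first try at straightening it pressed it against the bay with about 31 N vertically and 13 N sideways.
- **Release:** I let go with the tin's rear edge on the floor and about 10° of lean left, so it settled the last few millimetres upright by itself between slack pads.
- **Position:** the tin stands close to or touching the divider, about 9 mm forward of the bay's middle.
- **Joint range:** joint 3 read 2.43 on the way out, just under its 2.44 limit.

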